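Rack the printing blocks and set the dryer

ROBOT

A 7-joint arm with a two-finger parallel gripper is mounted at the origin on the work surface. World frame = base frame: x ahead of the robot, y to its left, z up, the work surface at z = 0. Lengths are in mm, angles in rad, forces in N, time in s.
With the tool pointing down it reaches from about 400 to 925 mm from the base axis. Payload 5.6 kg.
Tool frame: the origin (TCP) lies on the mounting face of the last link; the fingertips stand 173 mm ahead of it and the grasp point (between the pads) lies 155 mm ahead of it (bot.grip_point_offset is the distance from the TCP to the grasp point, in mm); z points along the fingers, y is the direction in which the jaws open and shut (so a half turn about z gives the same grasp; the last joint's range is limited). The gripper opens to 85 mm and grips with 20 to 120 N. Pads are 22 mm wide; open, the fingers measure 114 mm over their backs; the gripper's body (76 mm by 85 mm) begins 54 mm behind the grasp point. The pads swing forward as they close: fully open they stand 13 mm farther back than shut.
Start: joints at [1.115, 0.468, -0.012, 1.603, 0.006, 1.071, -0.056], TCP at [260.729, -595.417, 404.69] pointing down, gripper open.
Joint ranges: [-2.53, 2.53], [-0.31, 2.02], [-1.57, 1.55], [0.28, 2.44], [-1.29, 4.43], [0.15, 1.84], [-2.92, 2.92]. Speed limits (rad/s): [2.57, 2.57, 3.14, 3.14, 3.14, 3.14, 3.14].

INTERFACE

Orientations are given as a unit quaternion [x, y, z, w].
In Python, from rig import bot, cams, hand_in gives the robot as it stands.
- The arm moves only by the tool apply_moves, never from a script. Its argument "commands" is a list of rows, each a list of 7 numbers: the closure, from -1 (fully open) to 1 (shut), then the shift along the tool's x, y, z in mm, then the turn, a rotation vector about the tool's x, y, z in degrees. In form: [[claw, x, y, z, ax, ay, az], ...]. A call has 1 to 10 rows; each row shifts and turns the pose as measured when the row begins, along the tool's axes as they then stand; what a row does not reach is not made up. A row lasts 1/10 s, in which the tool goes at most 50 mm and 8.59 degrees, less where a joint would pass 70% of its speed; a pose out of reach is approached as far as the arm can. A call is refused whole if a number of a shift passes 50 or a number of a turn 8.59, either way. A call with a gripper value outside its range is refused whole. The fingers move at their own pace and stop on an object; "newtons" is the grip in N (left out, the last holds). Time passes only in rows, so rows that do not move let the fingers close. It gives the time, the measured TCP pose, the force and the opening at its end, in the units of the state.
- bot.observe(): the state, without advancing time (a new reading comes with each control period).
- cams.grab_frame(name): name is "scene" or "side" or "wrist"; returns (picture, depth): 400x640x3 uint8, red, green, blue; 400x640 float32, mm along the optical axis (not along the pixel's ray), 0 where there is no reading.
- cams.get_calibration(name): a dict with "fx", "fy", "cx", "cy" (pixels), "world_from_camera" (4x4, takes a point from camera to world coordinates). Camera axes: x right, y down, z forward; pixel columns grow to the right and rows downward; lengths in mm; the calibration is good to about 2 mm. A picture is of the moment at which its call begins: read the wrist's pose just before it. get_calibration takes no time and is no camera call; for the wrist camera it gives the pose at the moment of the call.
- hand_in(): hands the job in, once; it reports no verdict.
The state is a dict: "clock": time; "q": joint angles; "qvel": joint speeds; "effort": joint torques, N m; "position": TCP position; "ee_rot": TCP orientation; "wrist_force": force on the tool from outside, world axes, zero at the start; "wrist_torque": the same for the moment, N m; "opening": finger opening in mm.
Only numpy, scipy, OpenCV 4.12 (cv2) and the standard library are available. Lean on these libraries where they do the work, as an engineer would, in place of code of your own. Each camera call takes 0.05 s, during which the arm holds its last target. There are 200 camera calls.

TASK

First turn the dryer's dial back to the green off tick and leave it there while you load. Then stand every printing block that lies on the bench on its short end in the slots of the leaning rack, one to a slot, and when all are in, turn the dial so that its pointer stands at the red flag. Leave the ink tin, bottle, tape roll and ink knife where they are.

Things in the scene. Friction and masses are not known exactly. Their poses are not given: they have to be found in the camera images.
- block1_mid (a point): Centre of a loose mounted printing block (wooden mount with a steel-grey plate on its upper face), 100 x 60 x 20 mm, 0.1 to 0.2 kg. Axes: x along the 100 mm length (either end may become the foot), y along the 60 mm width, z out of the printed face. At the start it lies flat on the bench, face up, centre 10 mm high. Some blocks may be absent.
- block2_mid (a point): Centre of a loose mounted printing block (wooden mount with a copper plate on its upper face), 100 x 60 x 20 mm, 0.1 to 0.2 kg. Axes: x along the 100 mm length (either end may become the foot), y along the 60 mm width, z out of the printed face. At the start it lies flat on the bench, face up, centre 10 mm high. Some blocks may be absent.
- block3_mid (a point): Centre of a loose mounted printing block (wooden mount with a steel-grey plate on its upper face), 100 x 60 x 20 mm, 0.1 to 0.2 kg. Axes: x along the 100 mm length (either end may become the foot), y along the 60 mm width, z out of the printed face. At the start it lies flat on the bench, face up, centre 10 mm high. Some blocks may be absent.
- block4_mid (a point): Centre of a loose mounted printing block (wooden mount with a copper plate on its upper face), 100 x 60 x 20 mm, 0.1 to 0.2 kg. Axes: x along the 100 mm length (either end may become the foot), y along the 60 mm width, z out of the printed face. At the start it lies flat on the bench, face up, centre 10 mm high. Some blocks may be absent.
- block1: The same block as block1_mid, same axes; origin at the centre of its underside, 10 mm below the centre.
- block2: The same block as block2_mid, same axes; origin at the centre of its underside, 10 mm below the centre.
- block3: The same block as block3_mid, same axes; origin at the centre of its underside, 10 mm below the centre.
- block4: The same block as block4_mid, same axes; origin at the centre of its underside, 10 mm below the centre.
- rack: Fixed drying rack; origin under the middle of its steel base plate (270 x 100 x 8 mm, long side along rack x). x points from front to back, z up. Four identical slots one behind the other, 60 mm apart, between two side panels 67 mm apart inside, 38 mm high above the plate. A block stands on a 60 mm short end, width along rack y, leaning back (towards +x) some 12 to 33 degrees. A filled slot leaves little room over the one behind it.
- slot0 (a point): Front slot. Point on the base plate's top (8 mm above the bench), at the foot of the front lip's inner face, middle of the width; axes as the rack's. The lip leans 12 degrees from vertical towards +x, is 34 mm wide (y), 45 mm long, 4 mm thick; the slot widens upwards.
- slot1 (a point): Second slot from the front. Point on the base plate's top (8 mm above the bench), at the foot of the front lip's inner face, middle of the width; axes as the rack's. The back rest leans 25 degrees from vertical towards +x; its front face meets the plate 26 mm behind the lip's inner face.
- slot2 (a point): Third slot. Point on the base plate's top (8 mm above the bench), at the foot of the front lip's inner face, middle of the width; axes as the rack's. The back rest is 34 mm wide (y), 62 mm long, 4 mm thick, so a block's sides stand 13 mm proud of it on each side.
- slot3 (a point): Rearmost slot. Point on the base plate's top (8 mm above the bench), at the foot of the front lip's inner face, middle of the width; axes as the rack's. All four slots are alike.
- dryer: Fixed warm-air dryer, a cream and orange box 180 x 160 x 90 mm; origin under its centre, on the bench. The dial's axis is vertical through this origin. Scale ticks surround the dial on its flat top, one per 10 degrees, the green one is off.
- dial (a joint): Angle of the dryer's dial in rad: 0 = pointer at the green off tick (there is a stop), growing clockwise seen from above, stop at 4.7. It turns freely against slight friction (0.04 N m) and stays where it is left.
- dial_grip (a point): Centre of the dial's finger bar, on the dial's axis, 112.5 mm above the bench. The bar is 46 mm long (along this point's x, towards the pointer), 14 mm wide (y) and 27 mm high (99 to 126 mm above the bench); below it a round skirt of radius 30 mm, top 99 mm above the bench.
- dial_pointer (a point): Tip of the dial's white pointer, 42 mm from the dial's axis; it turns with the dial.
- off_tick (a point): The point of the green off tick, 42 mm from the dial's axis, where the pointer tip is when the dial reads 0.
- set_mark (a point): Point of the red flag on the scale (a flat flag 4 mm high, fixed for the run), 42 mm from the dial's axis, where the pointer tip must be when the dial is set. It lies 1.5 to 3.2 rad clockwise of the off tick.
- ink_tin: Bystander: blue ink tin, 80 mm across, 70 mm high, origin under its centre.
- wash_bottle: Bystander: white bottle with a red cap, 60 mm across, 150 mm high, origin under its centre.
- tape_roll: Bystander: orange roll of tape lying flat, 90 mm across, 30 mm high, origin under its centre.
- ink_knife: Bystander: ink knife (spatula) lying on the bench, some 250 mm long, along its x axis.
Not all that is in view belongs to the job. Leave any turquoise or yellow look-alike of the block3 alone.

How it is judged:
By the outcome, as a careful person would: the job done as asked, in the order asked, and still so for the second after the job is handed in, with the robot touching nothing.
Of block1, block2, block3, block4 only 3 to 4 are there at a start; the rules pass over those that are not, and their reading is None.
At some moment in a run one of block1, block2, block3, block4 may be knocked a few centimetres aside while the robot is not near it.
It also fails if it takes over 208 s, if anything falls off the work surface, if the arm or the gripper's body presses on something with over 40 N, if the wrist force passes 120 N, or if a joint passes its speed limit or range.

## Working session

There is one attempt and no reset: what is moved stays moved. The work goes in short steps, Python scripts to look and compute and a tool call to move; the robot and the scene stay as the last step left them, time stands still between calls to the robot, and variables do not carry over. Pictures are saved under pics/ and viewed, about 12 in all and at most 16, crops included, and the job is handed in when it is done.

Besides the shell and the picture viewer there is one more tool, called after ">>>" as name(argument=value, ...) on one line, values as JSON. apply_moves: Moves the arm, as the interface text tells. Its arguments: {"type":"object","properties":{"commands":{"type":"array","items":{"type":"array","items":{"type":"number"}}},"newtons":{"type":"number"}},"required":["commands"]}

```bash
ls; mkdir -p pics; cat > h.py <<'E'
import numpy as np, cv2
from rig import bot, cams, hand_in
from scipy.spatial.transform import Rotation as R
def shot(name, fn=None):
    c=cams.get_calibration(name); im,d=cams.grab_frame(name)
    if fn: 
        cv2.imwrite(f'pics/{fn}.png', im[:,:,::-1]); np.savez(f'pics/{fn}.npz',im=im,d=d,T=np.array(c['world_from_camera']),k=[c['fx'],c['fy'],c['cx'],c['cy']])
    return im,d,c
def load(fn):
    z=np.load(f'pics/{fn}.npz'); return z['im'],z['d'],z['T'],z['k']
def cloud(d,T,k):
    v,u=np.indices(d.shape); P=np.stack([(u-k[2])/k[0]*d,(v-k[3])/k[1]*d,d],-1)
    W=P@T[:3,:3].T+T[:3,3]; W[d<=0]=np.nan; return W
def px(fn,pts):
    im,d,T,k=load(fn); W=cloud(d,T,k)
    return [np.round(W[v,u],1) for u,v in pts]
def proj(fn,p):
    im,d,T,k=load(fn); c=T[:3,:3].T@(np.array(p)-T[:3,3]); return c[0]/c[2]*k[0]+k[2],c[1]/c[2]*k[1]+k[3]
E
python3 - <<'E'
from h import *
s=bot.observe(); print(s)
for n in('scene','side','wrist'):
    _,_,c=shot(n,n+'0'); print(n,np.round(c['world_from_camera'],3).tolist(),c['fx'],c['cx'])
a=[cv2.imread(f'pics/{n}0.png') for n in('scene','side')]
cv2.imwrite('pics/a.png',cv2.resize(np.vstack(a),(480*1,600)))
E
```

```text
pics
{'clock': 0.0, 'q': array([ 1.1149732 ,  0.46840315, -0.01159882,  1.60366408,  0.00599515,
        1.07143981, -0.05628649]), 'qvel': array([ 0.00161614, -0.0021881 ,  0.00015988,  0.00076196,  0.0011641 ,
        0.00154975, -0.00127535]), 'effort': array([ 7.61264091e-04, -5.32384372e+01,  2.20630656e-02, -2.51298130e+01,
        1.15477829e-02,  7.82963703e-03,  1.39577745e-05]), 'position': array([ 260.62486783, -595.16864257,  403.7044505 ]), 'ee_rot': array([ 9.78777982e-01,  2.04921396e-01, -2.54356431e-04, -9.04877206e-04]), 'wrist_force': array([ 0.61221183, -0.76618232, -0.84098355]), 'wrist_torque': array([ 0.01000477, -0.0475262 ,  0.04693129]), 'opening': 84.95596677639445}
scene [[-0.864, 0.276, -0.421, 1180.122], [0.503, 0.482, -0.717, 982.15], [0.005, -0.832, -0.555, 911.298], [0.0, 0.0, 0.0, 1.0]] 502.4161156128003 320.1700789487757
side [[-0.977, -0.143, 0.155, 336.505], [-0.211, 0.697, -0.685, 863.142], [-0.01, -0.702, -0.712, 1078.527], [0.0, 0.0, 0.0, 1.0]] 480.79248072534585 317.2904926156628
wrist [[0.401, -0.885, -0.237, 320.064], [-0.916, -0.388, -0.103, -568.318], [-0.001, 0.259, -0.966, 372.374], [0.0, 0.0, 0.0, 1.0]] 287.7116427561147 316.80936591317834
```

View pics/scene0.png

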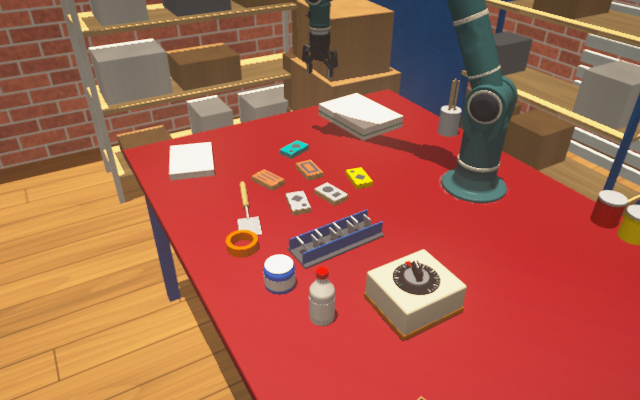

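View pics/side0.png

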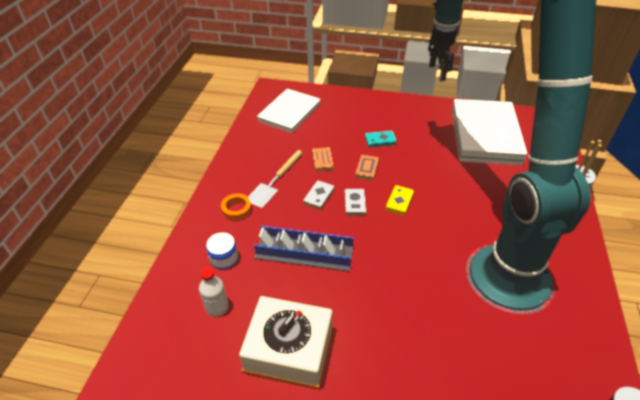

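The pictures show four real blocks: copper at scene (268,179) and (309,168), steel at (298,202) and (331,191). Turquoise (294,148) and yellow (359,177) are look-alikes to leave alone. The rack is near (336,238), the dryer near (416,280).

```bash
cat >> h.py <<'E'
def blocks(fn,lo=13,hi=27):
    im,d,T,k=load(fn); W=cloud(d,T,k); out=[]
    m=((W[...,2]>lo)&(W[...,2]<hi)&(W[...,0]>150)&(np.abs(W[...,1])<900)).astype(np.uint8)
    n,l,st,_=cv2.connectedComponentsWithStats(m)
    for i in range(1,n):
        if st[i,4]<60: continue
        P=W[l==i]; r=cv2.minAreaRect(P[:,:2].astype(np.float32)); 
        (w,h)=r[1]; a=r[2] if w>h else r[2]+90
        out.append((np.round(r[0],1),np.round(sorted(r[1]),1),round((a+90)%180-90,1),np.round(np.median(P[:,2]),1),np.round(np.median(im[l==i],0)),(st[i,0]+st[i,2]//2,st[i,1]+st[i,3]//2)))
    return out
E
python3 - <<'E'
from h import *
for f in('scene0','side0'):
    print(f)
    for b in blocks(f): print(*b)
    im,d,T,k=load(f);W=cloud(d,T,k)
    for nm,m in (('dryer',(abs(W[...,2]-90)<6)),('rack',(abs(W[...,2]-46)<5))):
        n,l,st,_=cv2.connectedComponentsWithStats(m.astype(np.uint8))
        for i in np.argsort(-st[1:,4])[:4]+1:
            P=W[l==i]; print(nm,cv2.minAreaRect(P[:,:2].astype(np.float32)),st[i],np.median(P[:,2]))
s=cv2.imread('pics/side0.png'); c=cv2.imread('pics/scene0.png')
a=cv2.resize(s[215:275,245:365],(800,400),interpolation=2)
b=cv2.resize(c[205:265,285:390],(400,230),interpolation=2)
e=cv2.resize(s[300:365,255:325],(400,230),interpolation=2)
cv2.imwrite('pics/b.png',np.vstack([a,cv2.resize(np.hstack([b,e]),(800,200))]))
E
```

```text
scene0
[ 160.  -664.3] [ 12.3 190.1] -84.5 21.1 [109. 103.  87.] (np.int32(332), np.int32(119))
[ 415.7 -513.5] [ 66.  109.8] 19.8 19.6 [ 55. 193. 178.] (np.int32(294), np.int32(148))
[ 779.6 -618. ] [150.6 227.3] 73.4 24.3 [247. 245. 239.] (np.int32(192), np.int32(159))
[ 444.3 -351.5] [ 63.2 106. ] 88.5 20.0 [216. 136.  90.] (np.int32(310), np.int32(168))
[ 321.  -217.1] [ 63.1 110.8] 78.6 20.0 [246. 232.  10.] (np.int32(359), np.int32(176))
[ 596.8 -360.7] [ 66.9 107.2] -70.4 19.5 [230. 146.  88.] (np.int32(268), np.int32(178))
[ 706.1 -308.7] [ 18.7 162.9] 73.0 18.4 [236. 198. 119.] (np.int32(244), np.int32(195))
[ 456.2 -181.5] [ 65.9 106. ] -77.0 20.2 [220. 201. 187.] (np.int32(331), np.int32(192))
[ 574.1 -189.9] [ 60.6 108.1] 77.8 20.0 [231. 221. 211.] (np.int32(299), np.int32(202))
[565.3  69.5] [ 11.3 268.8] 2.3 20.2 [69. 63. 86.] (np.int32(343), np.int32(245))
[ 799.4 -105.8] [33.9 62.2] -22.9 20.1 [159.  75.  20.] (np.int32(242), np.int32(236))
[815.5 -56.3] [38.  87.4] -13.9 20.6 [156.  74.  20.] (np.int32(243), np.int32(248))
[794.9 124.3] [38.3 79.6] -28.3 20.1 [144. 1
[... 3097 characters left out ...]
25), (24.236122131347656, 173.5110321044922), 85.36689758300781) [594  42  46   9 117] 90.3561795978311
rack ((46.82057571411133, -621.4669799804688), (214.59429931640625, 316.37286376953125), 5.508081912994385) [ 454  100   73   57 2373] 48.505364481420884
rack ((563.2691040039062, 66.7441635131836), (268.59527587890625, 10.487635612487793), 2.444498062133789) [254 245  97  15 193] 44.62760166279236
rack ((2012.7950439453125, -1070.1431884765625), (535.5601806640625, 26.252845764160156), 89.50407409667969) [ 29   0  66  50 175] 45.83515466791505
rack ((12.367912292480469, 34.695030212402344), (69.51008605957031, 136.2447967529297), 67.57959747314453) [488 255  53  35 170] 46.526725522461334
```

View pics/b.png

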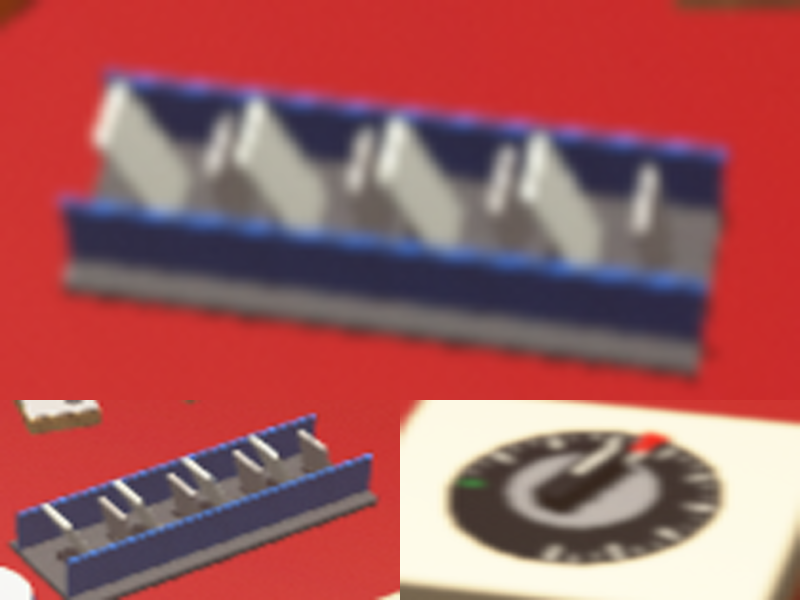

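Rack front faces the robot (lips at low x, rests lean to +x), so I fill from the rear. Dial first: estimate angles from the side view.

```bash
cat >> h.py <<'E'
def ray(fn,u,v,z):
    im,d,T,k=load(fn); r=T[:3,:3]@np.array([(u-k[2])/k[0],(v-k[3])/k[1],1]); return T[:3,3]+r*(z-T[2,3])/r[2]
def Tm(p,Rm):
    T=np.eye(4);T[:3,:3]=Rm;T[:3,3]=p;return T
def cur():
    s=bot.observe(); return Tm(s['position'],R.from_quat(s['ee_rot']).as_matrix())
def down(yaw):  # tool z down, tool x at yaw(deg) in world
    c,s=np.cos(np.radians(yaw)),np.sin(np.radians(yaw)); return np.array([[c,s,0],[s,-c,0],[0,0,-1.]])
def tcp(grip,Rm,off=155): return np.array(grip)-off*Rm[:,2]
from scipy.linalg import logm,expm
def go(p,Rm,T0=None,n=None):
    T0=cur() if T0 is None else T0; Td=Tm(p,Rm); X=np.linalg.inv(T0)@Td; a=np.degrees(R.from_matrix(X[:3,:3]).magnitude())
    n=n or int(max(1,np.ceil(np.linalg.norm(X[:3,3])/45),np.ceil(a/8)))
    E=np.real(expm(logm(X)/n)); 
    print(n,'rows',np.round(E[:3,3],1).tolist(),np.round(np.degrees(R.from_matrix(E[:3,:3]).as_rotvec()),2).tolist()); return Td
E
python3 - <<'E'
from h import *
c=np.array([533,334.3])
for nm,u,v,z in(('ptr',292.6,313,100),('red',298.4,312.4,94),('green',267.6,327,90),('c',287,329,126)):
    p=ray('side0',u,v,z)[:2]; print(nm,p,np.hypot(*(p-c)),np.degrees(np.arctan2(*(p-c)[::-1])))
print(bot.grip_point_offset)
go([480,334,400],down(0))
E
```

```text
ptr [528.47159857 290.68026554] 43.85416347666452 -95.92695389364552
red [516.73653696 282.82644983] 53.981724661197084 -107.53433107805056
green [577.65029747 332.25715052] 44.69700547658453 -2.619581342679074
c [525.54782606 347.53634986] 15.18999190443058 119.37986925564351
154.70000000000002
22 rows [18.9, -39.4, 0.2] [-0.0, 0.0, 1.07]
```

```bash
python3 - <<'E'
from h import *
go([533,334,380],down(84),n=24)
E
```

```text
24 rows [39.4, -15.2, 1.0] [-0.0, -0.0, -2.51]
```

>>> apply_moves(commands=[[-1,39.4,-15.2,1,0,0,-2.51],[-1,39.4,-15.2,1,0,0,-2.51],[-1,39.4,-15.2,1,0,0,-2.51],[-1,39.4,-15.2,1,0,0,-2.51],[-1,39.4,-15.2,1,0,0,-2.51],[-1,39.4,-15.2,1,0,0,-2.51],[-1,39.4,-15.2,1,0,0,-2.51],[-1,39.4,-15.2,1,0,0,-2.51],[-1,39.4,-15.2,1,0,0,-2.51],[-1,39.4,-15.2,1,0,0,-2.51]])

```text
clock: 1.15
position: [496.8, -241.2, 389.5]
ee_rot: [0.91, 0.414, -0.003, -0.001]
wrist_force: [1.0, 0.3, 1.0]
opening: 85.6
```

>>> apply_moves(commands=[[-1,39.4,-15.2,1,0,0,-2.51],[-1,39.4,-15.2,1,0,0,-2.51],[-1,39.4,-15.2,1,0,0,-2.51],[-1,39.4,-15.2,1,0,0,-2.51],[-1,39.4,-15.2,1,0,0,-2.51],[-1,39.4,-15.2,1,0,0,-2.51],[-1,39.4,-15.2,1,0,0,-2.51],[-1,39.4,-15.2,1,0,0,-2.51],[-1,39.4,-15.2,1,0,0,-2.51],[-1,39.4,-15.2,1,0,0,-2.51]])

```text
clock: 2.15
position: [558.9, 189.4, 377.2]
ee_rot: [0.794, 0.608, -0.003, -0.002]
wrist_force: [1.2, -0.2, -0.7]
opening: 85.2
```

```bash
python3 - <<'E'
from h import *
s=bot.observe(); print(s['position'],s['q'])
go([533,334,380],down(84))
E
```

```text
[558.92931551 189.42719273 377.20884263] [-0.01363902  0.45107584 -0.48052323  1.75309816  0.23876931  1.00203482
 -0.84797511]
4 rows [34.1, -13.7, -0.7] [-0.09, 0.02, -2.28]
```

>>> apply_moves(commands=[[-1,34.1,-13.7,-0.7,-0.1,0,-2.28],[-1,34.1,-13.7,-0.7,0,0,-2.28],[-1,34.1,-13.7,-0.7,0,0,-2.28],[-1,34.1,-13.7,-0.7,0,0,-2.28],[-1,0,0,0,0,0,0]])

```text
clock: 2.65
position: [527.9, 346.2, 378.6]
ee_rot: [0.738, 0.675, -0.002, -0.004]
wrist_force: [-0.8, 0.9, 0.3]
opening: 85.3
```

```bash
python3 - <<'E'
from h import *
s=bot.observe(); print(s['position'],s['q'])
shot('wrist','w1')
E
```

```text
[527.91455647 346.21640607 378.61889583] [-0.2435569   0.53077501 -0.53662035  1.64578181  0.29389624  1.05247515
 -0.95599946]
```

View pics/w1.png

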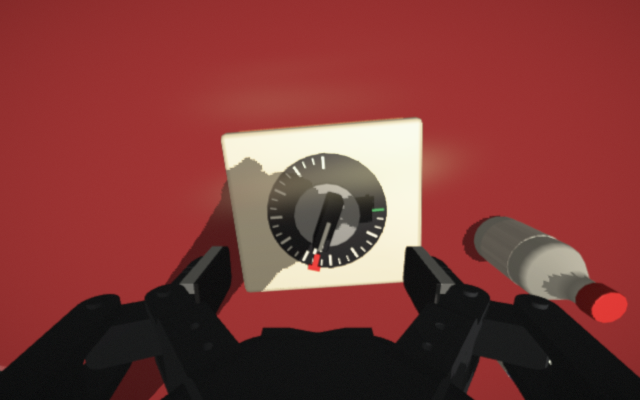

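```bash
python3 - <<'E'
from h import *
im,d,T,k=load('w1');W=cloud(d,T,k)
m=(W[...,2]>118)&(W[...,2]<132); m[:150]=0;m[270:]=0;m[:,:250]=0;m[:,390:]=0
r=cv2.minAreaRect(W[m][:,:2].astype(np.float32));print('bar',r,m.sum(),np.nanmedian(W[m][:,2]))
m=abs(W[...,2]-90)<4; n,l,st,_=cv2.connectedComponentsWithStats(m.astype(np.uint8)); i=np.argmax(st[1:,4])+1
r2=cv2.minAreaRect(W[l==i][:,:2].astype(np.float32));print('top',r2,np.median(W[l==i][:,2]))
hsv=cv2.cvtColor(im,cv2.COLOR_RGB2HSV); c=np.array(r[0])
def rep(nm,mk,z):
    v,u=np.nonzero(mk); P=np.array([ray('w1',a,b,z)[:2] for a,b in zip(u,v)]); q=P-c
    rr=np.hypot(*q.T); print(nm,len(u),u.mean(),v.mean(),'r',rr.min(),rr.max(),'ang',np.degrees(np.arctan2(*q.mean(0)[::-1])))
box=np.zeros(d.shape,bool);box[150:275,265:390]=1
rep('green',box&(hsv[...,0]>45)&(hsv[...,0]<90)&(hsv[...,1]>100)&(hsv[...,2]>60),90)
rep('red',box&((hsv[...,0]<8)|(hsv[...,0]>172))&(hsv[...,1]>150)&(hsv[...,2]>120),94)
cv2.imwrite('pics/w1c.png',cv2.resize(im[145:280,260:395,::-1],(600,600),interpolation=cv2.INTER_CUBIC))
E
```

```text
bar ((532.6376342773438, 333.9470520019531), (46.186004638671875, 14.117191314697266), 67.88127136230469) 956 125.34132748296179
top ((532.5517578125, 334.06292724609375), (158.4009246826172, 177.87684631347656), 89.63325500488281) 89.60434089327475
green 30 377.1333333333333 209.53333333333333 r 42.869102168131654 53.06881555485132 ang -1.108410069561859
red 117 315.0854700854701 262.94871794871796 r 40.59629944476144 57.554752785271035 ang -106.72696477931476
```

View pics/w1c.png

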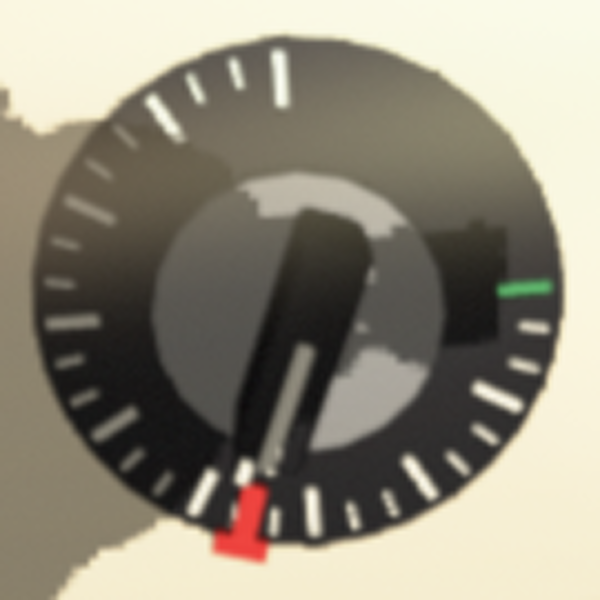

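```bash
python3 - <<'E'
from h import *
Rm=down(67.9)
T=go(tcp([532.6,334,165],Rm),Rm,n=6); go(tcp([532.6,334,121],Rm),Rm,T0=T,n=2)
E
```

```text
6 rows [-1.4, 0.9, 9.7] [-0.07, 0.02, 2.8]
2 rows [0.0, 0.0, 22.0] [0.0, 0.0, -0.0]
```

>>> apply_moves(commands=[[-0.5,-1.4,0.9,9.7,-0.07,0,2.8],[-0.5,-1.4,0.9,9.7,-0.07,0,2.8],[-0.5,-1.4,0.9,9.7,-0.07,0,2.8],[-0.5,-1.4,0.9,9.7,-0.07,0,2.8],[-0.5,-1.4,0.9,9.7,-0.07,0,2.8],[-0.5,-1.4,0.9,9.7,-0.07,0,2.8],[-0.5,0,0,0,0,0,0]], newtons=30)

```text
clock: 3.4
position: [536.6, 324.0, 315.8]
ee_rot: [0.836, 0.548, -0.003, 0.004]
wrist_force: [-0.3, 0.6, -0.6]
opening: 64.1
```

```bash
python3 - <<'E'
from h import *
s=bot.observe(); print(s['position'],s['q'],s['opening'])
Rm=down(67.9)
go(tcp([532.6,334,121],Rm),Rm,n=4)
E
```

```text
[536.62370007 323.97833065 315.80170652] [-0.28442336  0.57553207 -0.42927372  1.70905015  0.29663532  0.92845117
 -1.24397991] 64.12218896340922
4 rows [2.0, -1.9, 9.9] [0.04, 0.14, -0.35]
```

>>> apply_moves(commands=[[-0.5,2.0,-1.9,2,0,0.1,-0.35],[-0.5,2.0,-1.9,6,0,0.1,-0.35],[-0.5,2.0,-1.9,8,0,0.1,-0.35],[-0.5,2.0,-1.9,8,0,0.1,-0.35],[-0.5,0,0,0,0,0,0]])

```text
clock: 3.9
position: [533.6, 333.4, 290.8]
ee_rot: [0.829, 0.559, 0.0, 0.002]
wrist_force: [-0.9, -0.1, 0.4]
opening: 64.3
```

```bash
python3 - <<'E'
from h import *
Rm=down(67.9)
go(tcp([532.6,334,121],Rm),Rm,n=3)
E
```

```text
3 rows [0.1, -0.4, 4.9] [0.08, 0.04, 0.04]
```

Lower, grip gently, then turn counter-clockwise.

>>> apply_moves(commands=[[-0.5,0.1,-0.4,5,0,0,0],[-0.5,0.1,-0.4,5,0,0,0],[-0.5,0.1,-0.4,4,0,0,0],[1,0,0,0,0,0,0],[1,0,0,0,0,0,0],[1,0,0,0,0,0,0],[1,0,0,0,0,0,0],[1,0,0,0,0,0,0],[1,0,0,0,0,0,0]])

```text
clock: 4.8
position: [532.7, 334.4, 275.7]
ee_rot: [0.829, 0.56, 0.001, 0.002]
wrist_force: [1.0, 0.2, -0.7]
opening: 13.2
```

>>> apply_moves(commands=[[1,0,0,0,0,0,-5],[1,0,0,0,0,0,-8],[1,0,0,0,0,0,-8],[1,0,0,0,0,0,-8],[1,0,0,0,0,0,-8],[1,0,0,0,0,0,0]])

```text
clock: 5.4
position: [532.5, 334.4, 275.7]
ee_rot: [0.599, 0.801, -0.0, 0.002]
wrist_force: [-0.7, 0.5, 0.9]
opening: 13.4
```

```bash
python3 - <<'E'
from h import *
s=bot.observe(); T=cur(); print(s['position'],s['q'],s['opening'],s['wrist_force'],s['wrist_torque'],np.degrees(np.arctan2(T[1,0],T[0,0])), T[:3,3]+T[:3,2]*155)
E
```

```text
[532.53164622 334.40937649 275.69180132] [-0.20087958  0.66750943 -0.57636279  1.72097804  0.45535365  0.88879547
 -0.68586378] 13.383615897675043 [-0.73898923  0.47376295  0.88255966] [0.13512416 0.10234202 0.0756527 ] 106.39124511775748 [533.05129431 333.9704994  120.69329373]
```

>>> apply_moves(commands=[[1,0,0,0,0,0,-8],[1,0,0,0,0,0,-8],[1,0,0,0,0,0,-8],[1,0,0,0,0,0,-8],[1,0,0,0,0,0,-8],[1,0,0,0,0,0,-8],[1,0,0,0,0,0,-8],[1,0,0,0,0,0,-8],[1,0,0,0,0,0,-4],[1,0,0,0,0,0,0]])

```text
clock: 6.4
position: [532.4, 334.2, 275.7]
ee_rot: [0.044, 0.999, -0.002, 0.001]
wrist_force: [-0.5, -0.0, 1.2]
opening: 13.5
```

```bash
cat >> h.py <<'E'
def st():
    s=bot.observe(); T=cur(); print(s['clock'],s['position'].round(1),s['q'].round(2),s['opening'].round(1),s['wrist_force'].round(1),s['wrist_torque'].round(2),'yaw',np.degrees(np.arctan2(T[1,0],T[0,0])).round(1),'grip', (T[:3,3]+T[:3,2]*155).round(1),'z',T[:3,2].round(3))
E
python3 -c "
from h import *
st()"
```

```text
Traceback (most recent call last):
  File "h.py", line 45, in st
    s=bot.observe(); T=cur(); print(s['clock'],s['position'].round(1),s['q'].round(2),s['opening'].round(1),s['wrist_force'].round(1),s['wrist_torque'].round(2),'yaw',np.degrees(np.arctan2(T[1,0],T[0,0])).round(1),'grip', (T[:3,3]+T[:3,2]*155).round(1),'z',T[:3,2].round(3))
                                                                                      ^^^^^^^^^^^^^^^^^^
AttributeError: 'float' object has no attribute 'round'
```

>>> apply_moves(commands=[[1,0,0,0,0,0,-2.5],[1,0,0,0,0,0,-2.5],[1,0,0,0,0,0,0]])

```text
clock: 6.7
position: [532.4, 334.3, 275.7]
ee_rot: [0.006, 1.0, -0.002, 0.001]
wrist_force: [0.4, 0.2, 0.2]
opening: 13.8
```

```bash
sed -i "s/s\['opening'\].round(1)/round(s['opening'],1)/" h.py
python3 -c "
from h import *
st()"
```

```text
6.7 [532.4 334.3 275.7] [-0.02  0.77 -0.86  1.71  0.69  0.99  0.42] 13.8 [0.4 0.2 0.2] [0.09 0.14 0.02] yaw 179.4 grip [532.8 333.6 120.7] z [ 0.003 -0.004 -1.   ]
```

>>> apply_moves(commands=[[1,0,0,0,0,0,-1.5],[1,0,0,0,0,0,0]])

```text
clock: 6.9
position: [532.4, 334.3, 275.7]
ee_rot: [-0.005, 1.0, -0.002, 0.001]
wrist_force: [-1.6, 0.4, -0.9]
opening: 13.9
```

```bash
python3 -c "
from h import *
st()"
```

```text
6.9 [532.4 334.3 275.7] [-0.02  0.78 -0.86  1.71  0.69  0.99  0.44] 13.9 [-1.6  0.4 -0.9] [ 0.19  0.1  -0.44] yaw -179.4 grip [532.8 333.6 120.7] z [ 0.003 -0.004 -1.   ]
```

>>> apply_moves(commands=[[-0.4,0,0,0,0,0,0],[-0.4,0,0,0,0,0,0],[-0.4,0,0,0,0,0,0],[-0.4,0,0,-20,0,0,0],[-1,0,0,-45,0,0,0],[-1,0,0,-45,0,0,0],[-1,0,0,0,0,0,0]])

```text
clock: 7.6
position: [531.6, 335.5, 392.6]
ee_rot: [-0.005, 1.0, -0.002, 0.001]
wrist_force: [0.1, 0.6, 0.2]
opening: 85.2
```

```bash
cat >> h.py <<'E'
import json
def log():
    s=bot.observe(); open('log.txt','a').write(json.dumps([list(map(float,s[k])) for k in('q','position','ee_rot')])+'\n')
E
python3 - <<'E'
from h import *
st(); log(); shot('wrist','w2')
im,d,T,k=load('w2');W=cloud(d,T,k)
m=(W[...,2]>118)&(W[...,2]<132)&(np.hypot(W[...,0]-532,W[...,1]-334)<35)
print(cv2.minAreaRect(W[m][:,:2].astype(np.float32)))
# plan to block near (595,-362) copper, (442,-351) copper
go([590,-300,400],down(20))
E
```

```text
7.6 [531.6 335.5 392.6] [ 0.04  0.65 -0.96  1.62  0.58  1.17  0.52] 85.2 [0.1 0.6 0.2] [ 0.05 -0.   -0.01] yaw -179.4 grip [532.  334.8 237.6] z [ 0.002 -0.005 -1.   ]
((532.900390625, 334.0003662109375), (45.875885009765625, 13.686351776123047), 0.30841973423957825)
21 rows [-42.6, -6.6, -0.4] [-0.01, 0.03, 7.65]
```

```bash
python3 - <<'E'
from h import *
go([560,-290,420],down(109),n=18)
E
```

```text
18 rows [-21.7, -30.1, -1.5] [-0.02, 0.01, 3.98]
```

>>> apply_moves(commands=[[-1,-21.7,-30.1,-1.5,0,0,3.98],[-1,-21.7,-30.1,-1.5,0,0,3.98],[-1,-21.7,-30.1,-1.5,0,0,3.98],[-1,-21.7,-30.1,-1.5,0,0,3.98],[-1,-21.7,-30.1,-1.5,0,0,3.98],[-1,-21.7,-30.1,-1.5,0,0,3.98],[-1,-21.7,-30.1,-1.5,0,0,3.98],[-1,-21.7,-30.1,-1.5,0,0,3.98],[-1,-21.7,-30.1,-1.5,0,0,3.98],[-1,0,0,0,0,0,0]])

```text
clock: 8.65
position: [645.0, 13.9, 404.0]
ee_rot: [0.313, 0.95, -0.006, -0.002]
wrist_force: [0.3, -0.7, -0.2]
opening: 85.8
```

```bash
python3 - <<'E'
from h import *
log(); st(); go([560,-290,420],down(109))
E
```

```text
8.65 [645.   13.9 404. ] [ 0.47  0.61 -0.8   1.57  0.47  1.17  0.5 ] 85.8 [ 0.3 -0.7 -0.2] [-0.03  0.01 -0.05] yaw 143.6 grip [643.8  12.5 249. ] z [-0.008 -0.009 -1.   ]
8 rows [-23.5, -32.4, -1.8] [-0.09, 0.02, 4.32]
```

>>> apply_moves(commands=[[-1,-23.5,-32.4,-1.8,-0.1,0,4.32],[-1,-23.5,-32.4,-1.8,-0.1,0,4.32],[-1,-23.5,-32.4,-1.8,-0.1,0,4.32],[-1,-23.5,-32.4,-1.8,-0.1,0,4.32],[-1,-23.5,-32.4,-1.8,-0.1,0,4.32],[-1,-23.5,-32.4,-1.8,-0.1,0,4.32],[-1,-23.5,-32.4,-1.8,-0.1,0,4.32],[-1,-23.5,-32.4,-1.8,-0.1,0,4.32],[-1,0,0,0,0,0,0]])

```text
clock: 9.55
position: [553.5, -296.5, 415.7]
ee_rot: [0.587, 0.81, 0.001, -0.004]
wrist_force: [-0.6, -0.3, 0.3]
opening: 85.6
```

```bash
python3 - <<'E'
from h import *
log(); st(); shot('wrist','w3')
for b in blocks('w3'): print(*b)
# kinematic fit
S=[json.loads(l) for l in open('log.txt')]
S+=[[[1.1149732,0.46840315,-0.01159882,1.60366408,0.00599515,1.07143981,-0.05628649],[260.62,-595.17,403.70],[.978778,.204921,-.00025436,-.000904877]],
[[-0.01363902,0.45107584,-0.48052323,1.75309816,0.23876931,1.00203482,-0.84797511],[558.93,189.43,377.21],None],
[[-0.2435569,0.53077501,-0.53662035,1.64578181,0.29389624,1.05247515,-0.95599946],[527.91,346.22,378.62],None],
[[-0.28442336,0.57553207,-0.42927372,1.70905015,0.29663532,0.92845117,-1.24397991],[536.62,323.98,315.80],None],
[[-0.20087958,0.66750943,-0.57636279,1.72097804,0.45535365,0.88879547,-0.68586378],[532.53,334.41,275.69],None]]
import itertools
def rz(a):return R.from_euler('z',a)
def ry(a):return R.from_euler('y',a)
best=[]
for s in itertools.product((-1,1),repeat=4):
    err=0
    for q,p,o in S:
        if o is None: continue
        Rm=rz(s[0]*q[0])*ry(q[1])*rz(s[1]*q[2])*ry(q[3])*rz(s[2]*q[4])*ry(q[5])*rz(s[3]*q[6])
        err+=0
        # allow constant tool roll
        e=(Rm.inv()*R.from_quat(o)); best.append((s,e.as_rotvec(degrees=True).round(1)))
for s in itertools.product((-1,1),repeat=4):
    E=np.array([b[1] for b in best if b[0]==s]); print(s,E.std(0).round(1),E[0])
E
```

```text
9.55 [ 553.5 -296.5  415.7] [ 0.91  0.51 -0.65  1.61  0.33  1.13  0.49] 85.6 [-0.6 -0.3  0.3] [-0.06 -0.07 -0.  ] yaw 108.1 grip [ 552.7 -295.6  260.7] z [-0.005  0.005 -1.   ]
[ 320.6 -220.8] [ 60.6 100.1] 79.2 19.3 [244. 228. 102.] (np.int32(150), np.int32(57))
[ 455.1 -183.8] [60.4 99.4] -77.8 19.3 [240. 235. 225.] (np.int32(270), np.int32(64))
[785.8 -97.5] [39.6 88.9] -59.0 20.2 [98. 50. 26.] (np.int32(558), np.int32(79))
[822.5 -75.5] [35.1 63.7] -59.3 20.5 [94. 48. 24.] (np.int32(597), np.int32(77))
[ 572.  -191.8] [60.1 99.8] 76.0 19.2 [253. 253. 251.] (np.int32(360), np.int32(103))
[ 442.1 -352.8] [ 59.3 100.1] 87.5 19.5 [139.  89.  63.] (np.int32(225), np.int32(194))
[ 701.8 -319.5] [ 18.9 139.6] 72.1 17.8 [231. 196. 136.] (np.int32(417), np.int32(229))
[ 595.4 -363.5] [60.2 99.2] -71.3 19.3 [247. 172. 122.] (np.int32(332), np.int32(236))
[ 387.6 -505.6] [27.1 51.3] 21.4 19.2 [ 82. 206. 189.] (np.int32(160), np.int32(283))
(-1, -1, -1, -1) [0. 0. 0.] [ 0. -0. 90.]
(-1, -1, -1, 1) [ 0.   0.  27.9] [ 0.  -0.  30.3]
(-1, -1, 1, -1) [22.8  6.1 12.6] [ 60.8 -16.4  55.7]
(-1, -1, 1, 1) [15.9 15.9 38. ] [ 42.6 -42.6   1.8]
(-1, 1, -1, -1) [16.1 16.6 36.3] [-40.1 -44.4  -6.3]
(-1, 1, -1, 1) [22.4  8.5 62. ] [-59.9 -19.6 -60.2]
(-1, 1, 1, -1) [ 0.5  0.2 46.9] [  0.5  -0.1 -35.5]
(-1, 1, 1, 1) [ 0.4  0.4 74.1] [  0.4  -0.4 -95.2]
(1, -1, -1, -1) [  0.5   0.3 137.9] [-0.  0. 94.]
(1, -1, -1, 1) [  0.4   0.3 102.8] [ 0.   0.  34.3]
(1, -1, 1, -1) [ 23.   19.2 117.8] [ 60.5 -18.7  59.3]
(1, -1, 1, 1) [18.1 19.7 93.9] [ 41.1 -44.    5.4]
(1, 1, -1, -1) [19.2 22.4 98.3] [-41.6 -43.   -2.6]
(1, 1, -1, 1) [22.9 18.  75.8] [-60.2 -17.3 -56.6]
(1, 1, 1, -1) [ 0.6  0.2 93.9] [  0.5  -0.1 -31.4]
(1, 1, 1, 1) [ 0.5  0.5 72.7] [  0.4  -0.4 -91.2]
```

```bash
cat >> h.py <<'E'
def rots(q):
    rz=lambda a:R.from_euler('z',a).as_matrix(); ry=lambda a:R.from_euler('y',a).as_matrix()
    L=[np.eye(3)]
    for i,a in enumerate(q): L.append(L[-1]@(rz(-a) if i%2==0 else ry(a)))
    return L
def fk(q,t):
    L=rots(q); return sum(L[i]@t[i] for i in range(8)), L[7]@R.from_euler('z',90,degrees=True).as_matrix()
E
python3 - <<'E'
from h import *
S=[json.loads(l) for l in open('log.txt')]
S=[(s[0],s[1]) for s in S]+[([1.1149732,0.46840315,-0.01159882,1.60366408,0.00599515,1.07143981,-0.05628649],[260.62,-595.17,403.70]),
([-0.01363902,0.45107584,-0.48052323,1.75309816,0.23876931,1.00203482,-0.84797511],[558.93,189.43,377.21]),
([-0.2435569,0.53077501,-0.53662035,1.64578181,0.29389624,1.05247515,-0.95599946],[527.91,346.22,378.62]),
([-0.28442336,0.57553207,-0.42927372,1.70905015,0.29663532,0.92845117,-1.24397991],[536.62,323.98,315.80]),
([-0.20087958,0.66750943,-0.57636279,1.72097804,0.45535365,0.88879547,-0.68586378],[532.53,334.41,275.69])]
A=np.vstack([np.hstack(rots(q)) for q,_ in S]); b=np.hstack([p for _,p in S])
lam=0.3; t=np.linalg.solve(A.T@A+lam**2*np.eye(24),A.T@b)
print(np.abs(A@t-b).max()); print(t.reshape(8,3).round(1)); np.save('t.npy',t.reshape(8,3))
for f in('side0','scene0'): print(f,[np.round(proj(f,p)) for p in([564,67,46],[564,-6,46],[564,104,46],[564,30,46])])
im,d,c=shot('side','side1')
im,d,T,k=load('side1');W=cloud(d,T,k)
hsv=cv2.cvtColor(im,cv2.COLOR_RGB2HSV)
m=(hsv[...,0]>105)&(hsv[...,0]<130)&(hsv[...,1]>80)&(W[...,2]>35)&(W[...,2]<55)&(W[...,0]>400)&(W[...,0]<720)&(abs(W[...,1])<150)
n,l,s,_=cv2.connectedComponentsWithStats(m.astype(np.uint8))
for i in range(1,n):
    if s[i,4]>15: P=W[l==i]; print(s[i],cv2.minAreaRect(P[:,:2].astype(np.float32)),np.median(P[:,2]))
cv2.imwrite('pics/r1.png',cv2.resize(im[215:275,245:365,::-1],(800,400),interpolation=2))
E
```

```text
22.850693193045686
[[ 2.800e+00  8.000e-01  4.850e+01]
 [ 6.210e+01  1.000e-01  4.850e+01]
 [ 4.120e+01  1.000e-01  1.128e+02]
 [ 7.580e+01  7.000e-01  1.128e+02]
 [-1.087e+02  7.000e-01  1.183e+02]
 [-8.640e+01 -3.100e+00  1.183e+02]
 [-6.350e+01 -3.100e+00 -4.610e+01]
 [-5.500e+00 -2.780e+01 -4.610e+01]]
side0 [array([301., 251.]), array([307., 231.]), array([298., 262.]), array([304., 241.])]
scene0 [array([344., 236.]), array([331., 222.]), array([352., 243.]), array([337., 229.])]
[265 227  17   5  41] ((662.6234741210938, 1.3474111557006836), (48.14204025268555, 7.393253803253174), 6.122467517852783) 40.88529341216895
[286 230  17   5  40] ((601.0810546875, -1.995394229888916), (46.16603469848633, 7.662622451782227), 0.12568095326423645) 42.659533712537495
[306 232  18   5  41] ((541.8938598632812, -4.14716100692749), (49.3058967590332, 6.701364994049072), 0.6550331115722656) 43.65816703584187
[328 235  24   6  63] ((470.5589294433594, -6.6392316818237305), (65.88906860351562, 8.264470100402832), 4.03283166885376) 42.4301269652608
[256 246  94  15 320] ((561.6124267578125, 67.3377456665039), (260.3252258300781, 11.504206657409668), 2.119269847869873) 42.43541912549233
```

```bash
python3 - <<'E'
from h import *
go([560,20,330],down(90),n=9)
E
```

```text
9 rows [34.0, 6.7, 9.8] [-0.01, -0.06, 2.07]
```

>>> apply_moves(commands=[[-1,34,6.7,9.8,0,0,2.07],[-1,34,6.7,9.8,0,0,2.07],[-1,34,6.7,9.8,0,0,2.07],[-1,34,6.7,9.8,0,0,2.07],[-1,34,6.7,9.8,0,0,2.07],[-1,34,6.7,9.8,0,0,2.07],[-1,34,6.7,9.8,0,0,2.07],[-1,34,6.7,9.8,0,0,2.07],[-1,20,6.7,9.8,0,0,2.07],[-1,0,0,0,0,0,0]])

```text
clock: 10.65
position: [558.8, 39.5, 328.6]
ee_rot: [0.699, 0.715, 0.006, -0.008]
wrist_force: [-0.6, -0.5, 0.6]
opening: 85.5
```

```bash
python3 - <<'E'
from h import *
log(); st(); shot('wrist','w4')
S=[json.loads(l) for l in open('log.txt')]
S=[(s[0],s[1]) for s in S]+[([1.1149732,0.46840315,-0.01159882,1.60366408,0.00599515,1.07143981,-0.05628649],[260.62,-595.17,403.70]),
([-0.01363902,0.45107584,-0.48052323,1.75309816,0.23876931,1.00203482,-0.84797511],[558.93,189.43,377.21]),
([-0.2435569,0.53077501,-0.53662035,1.64578181,0.29389624,1.05247515,-0.95599946],[527.91,346.22,378.62]),
([-0.28442336,0.57553207,-0.42927372,1.70905015,0.29663532,0.92845117,-1.24397991],[536.62,323.98,315.80]),
([-0.20087958,0.66750943,-0.57636279,1.72097804,0.45535365,0.88879547,-0.68586378],[532.53,334.41,275.69])]
A=np.vstack([np.hstack(rots(q)) for q,_ in S]); b=np.hstack([p for _,p in S])
for lam in(.1,.03,.01):
    t=np.linalg.solve(A.T@A+lam**2*np.eye(24),A.T@b)
    print(lam,np.abs(A@t-b).max()); print(t.reshape(8,3).round(0).tolist())
np.save('t.npy',t.reshape(8,3))
E
```

```text
10.65 [558.8  39.5 328.6] [ 0.37  0.5  -0.64  1.86  0.35  0.9  -0.41] 85.5 [-0.6 -0.5  0.6] [-0.04  0.04 -0.03] yaw 91.4 grip [558.5  42.6 173.7] z [-0.002  0.02  -1.   ]
0.1 9.012656424777333
[[7.0, 12.0, 52.0], [27.0, -27.0, 52.0], [-2.0, -27.0, 211.0], [21.0, -3.0, 211.0], [-59.0, -3.0, 210.0], [-2.0, 14.0, 210.0], [-27.0, 14.0, -39.0], [4.0, -15.0, -39.0]]
0.03 1.256725887217499
[[1.0, -3.0, 62.0], [-7.0, -17.0, 62.0], [-11.0, -17.0, 254.0], [7.0, -0.0, 254.0], [-36.0, -0.0, 233.0], [26.0, -0.0, 233.0], [-15.0, -0.0, -20.0], [2.0, 2.0, -20.0]]
0.01 0.48251148206526295
[[0.0, -2.0, 108.0], [-8.0, -15.0, 108.0], [-4.0, -15.0, 260.0], [1.0, -1.0, 260.0], [-17.0, -1.0, 236.0], [15.0, -2.0, 236.0], [-8.0, -2.0, 25.0], [1.0, 2.0, 25.0]]
```

View pics/w4.png

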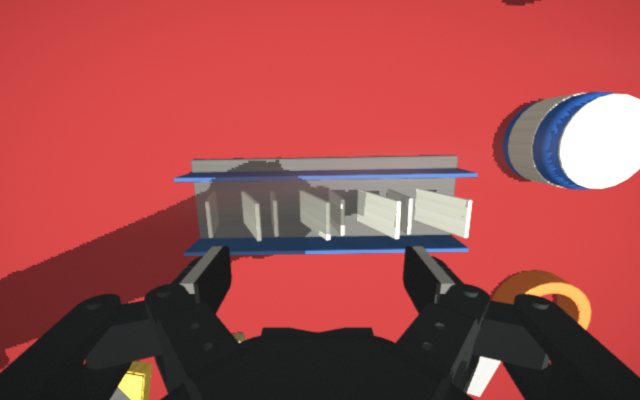

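```bash
python3 - <<'E'
from h import *
im,d,T,k=load('w4');W=cloud(d,T,k)
m=(W[...,0]>400)&(W[...,0]<720)&(W[...,1]>-30)&(W[...,1]<95)
for lo,hi in((57,70),(48,55),(40,47.5)):
    mm=m&(W[...,2]>lo)&(W[...,2]<hi); n,l,s,c=cv2.connectedComponentsWithStats(mm.astype(np.uint8))
    for i in range(1,n):
        if s[i,4]>25:
            P=W[l==i]; r=cv2.minAreaRect(P[:,:2].astype(np.float32)); print((lo,hi),s[i,:2],s[i,4],np.round(r[0],1),np.round(r[1],1),round(r[2],1),'maxz',P[:,2].max().round(1),'meanhi',P[P[:,2]>P[:,2].max()-1.5].mean(0).round(1))
# fit rest faces as planes
A=[]
S=[json.loads(l) for l in open('log.txt')]
E
```

```text
(57, 70) [457 199] 384 [685.2  36.9] [ 7.7 33.7] 2.4 maxz 64.9 meanhi [685.8  38.   63.8]
(57, 70) [322 201] 291 [565.9  31.8] [ 6.  34.3] 1.6 maxz 64.8 meanhi [566.7  31.9  63.9]
(57, 70) [390 200] 332 [625.7  34.4] [ 7.2 34. ] 1.9 maxz 64.4 meanhi [626.5  35.1  63.4]
(57, 70) [253 202] 233 [506.1  29.5] [ 6.6 33.8] 2.4 maxz 64.5 meanhi [507.1  29.9  63.5]
(48, 55) [404 197] 232 [640.2  35.1] [ 4.9 33.8] 1.7 maxz 54.3 meanhi [640.   36.9  53.1]
(48, 55) [448 197] 274 [680.3  36.5] [ 4.9 33.9] 1.0 maxz 54.9 meanhi [681.4  38.1  54.2]
(48, 55) [317 199] 128 [560.4  31.9] [33.8  5.1] 88.5 maxz 55.0 meanhi [561.4  33.   54.2]
(48, 55) [339 199] 211 [580.6  32.6] [ 4.6 33.4] 2.5 maxz 54.0 meanhi [580.5  33.   52.9]
(48, 55) [383 198] 209 [620.2  34.2] [33.7  5.7] 88.0 maxz 55.0 meanhi [621.6  35.7  54.2]
(48, 55) [205 201] 190 [461.3  27.8] [ 4.6 33.8] 2.1 maxz 54.2 meanhi [461.2  24.7  53.1]
(48, 55) [250 200] 69 [500.2  29.4] [33.9  5.5] 87.0 maxz 54.9 meanhi [501.4  32.6  54.2]
(48, 55) [272 200] 172 [520.6  30.1] [ 4.7 33.7] 2.6 maxz 53.8 meanhi [520.7  31.1  52.7]
(40, 47.5) [173 17
[... 392 characters left out ...]
] [33.6  6.6] 89.2 maxz 47.5 meanhi [618.1  34.   46.7]
(40, 47.5) [400 196] 150 [637.1  35.1] [33.5  3.6] 89.6 maxz 47.3 meanhi [637.8  36.6  46.7]
(40, 47.5) [206 199] 56 [461.3  28.6] [ 3.6 32.5] 7.4 maxz 47.5 meanhi [461.8  28.4  46.7]
(40, 47.5) [248 198] 39 [496.1  38.4] [16.7  5.2] 78.1 maxz 46.9 meanhi [497.6  38.   46.4]
(40, 47.5) [250 218] 26 [497.   20.3] [ 3.2 14.5] 2.8 maxz 47.3 meanhi [498.4  20.7  46.7]
(40, 47.5) [229 247] 997 [559.6  -3.7] [168.1   5.1] 2.3 maxz 47.3 meanhi [554.5  -3.8  46.3]
(40, 47.5) [423 246] 241 [681.2   1. ] [41.1  4.7] 2.1 maxz 47.0 meanhi [681.    1.3  46. ]
(40, 47.5) [184 250] 128 [443.8  -8.2] [21.6  3.9] 2.9 maxz 46.7 meanhi [443.5  -8.2  45.8]
```

```bash
cat >> h.py <<'E'
LO=np.array([-2.53,-.31,-1.57,.28,-1.29,.15,-2.92]);HI=np.array([2.53,2.02,1.55,2.44,4.43,1.84,2.92])
from scipy.optimize import least_squares
def ik(p,Rm,q0,t):
    f=lambda q:(lambda r:np.r_[(r[0]-p),300*R.from_matrix(Rm.T@r[1]).as_rotvec(),.3*(q-q0)])(fk(q,t))
    r=least_squares(f,np.clip(q0,LO+.03,HI-.03),bounds=(LO+.02,HI-.02)); e=f(r.x)
    return r.x,np.linalg.norm(e[:3]),np.degrees(np.linalg.norm(e[3:6])/300)
yaw=np.radians(2.3); ux=np.array([np.cos(yaw),np.sin(yaw),0]); uy=np.array([-np.sin(yaw),np.cos(yaw),0]); uz=np.array([0,0,1.])
def slot(k): return np.array([453.2,27.4,8])+60*k*ux
def place(k,th=0,lean=24,s=75,back=23.5,up=2,lift=0):
    """grip point & R for block lean(deg); th= extra tool steepness; s=grip distance from foot; back: back-corner x in slot"""
    a=np.radians(lean); ax=np.sin(a)*ux+np.cos(a)*uz; n=np.cos(a)*ux-np.sin(a)*uz
    g=slot(k)+back*ux+up*uz-10*n+(s+lift)*ax
    b=a+np.radians(th); z=np.cos(b)*ux-np.sin(b)*uz; x=np.sin(b)*ux+np.cos(b)*uz
    return g,np.column_stack([x,np.cross(z,x),z])
E
python3 - <<'E'
from h import *
S=[json.loads(l) for l in open('log.txt')]
S=[(s[0],s[1]) for s in S]+[([1.1149732,0.46840315,-0.01159882,1.60366408,0.00599515,1.07143981,-0.05628649],[260.62,-595.17,403.70]),
([-0.01363902,0.45107584,-0.48052323,1.75309816,0.23876931,1.00203482,-0.84797511],[558.93,189.43,377.21]),
([-0.2435569,0.53077501,-0.53662035,1.64578181,0.29389624,1.05247515,-0.95599946],[527.91,346.22,378.62]),
([-0.28442336,0.57553207,-0.42927372,1.70905015,0.29663532,0.92845117,-1.24397991],[536.62,323.98,315.80]),
([-0.20087958,0.66750943,-0.57636279,1.72097804,0.45535365,0.88879547,-0.68586378],[532.53,334.41,275.69])]
A=np.vstack([np.hstack(rots(q)) for q,_ in S]); b=np.hstack([p for _,p in S])
# structured: z along t1(base),t2(upper via R2..),t4(fore),t6/7(tool), y lateral t2, x offsets t3,t4,t5,t6
cols=[0*3+2,2*3+2,4*3+2,7*3+2,1*3+1,3*3+1,5*3+1,3*3,4*3,6*3]
lam=1e-3;Ac=A[:,cols]
x=np.linalg.solve(Ac.T@Ac+lam**2*np.eye(len(cols)),Ac.T@b); print(np.abs(Ac@x-b).max(),dict(zip(cols,x.round(1))))
t=np.zeros(24); t[cols]=x; t=t.reshape(8,3); np.save('t.npy',t)
q0=bot.observe()['q']
for k in(3,0):
  for th in(0,15,30,45):
    best=[]
    for tr in range(12):
        rng=np.random.default_rng(tr); q00=q0 if tr==0 else rng.uniform(LO,HI)*.8
        g,Rm=place(k,th); q,e,a=ik(tcp(g,Rm),Rm,q00,t); best.append((e+a*5,e,a,q.round(2)))
    best.sort(key=lambda r:r[0]); print(k,th,best[0][1:],sum(b[0]<1.5 for b in best))
    g,Rm=place(k,th); q,e,a=ik(tcp(g,Rm),Rm,q0,t); print('   local',round(e,1),round(a,1),q.round(2))
E
```

```text
0.010844593085970189 {2: np.float64(305.3), 8: np.float64(520.6), 14: np.float64(472.4), 23: np.float64(139.1), 4: np.float64(-28.9), 10: np.float64(-4.2), 16: np.float64(-0.4), 9: np.float64(-0.0), 12: np.float64(-0.0), 18: np.float64(-0.0)}
3 0 (np.float64(0.00016085502020686627), np.float64(3.909536147095346e-05), array([ 0.28,  0.86, -0.48,  2.24,  2.97,  1.09,  1.98])) 10
   local 0.0 0.0 [ 0.96  1.97 -1.55  2.21  2.97  1.32 -2.77]
3 15 (np.float64(0.00010008722493797946), np.float64(4.464489323227524e-05), array([ 0.31,  0.73, -0.53,  2.18,  2.72,  0.67,  2.15])) 6
   local 63.5 21.9 [-0.5   0.57  0.46  2.06 -1.27  0.17 -0.48]
3 30 (np.float64(0.000371548200402299), np.float64(5.6997661861833694e-05), array([-0.45,  0.62,  0.41,  2.1 ,  3.86,  0.22,  0.67])) 5
   local 21.0 7.3 [-0.45  0.59  0.41  2.03 -1.27  0.17 -0.47]
3 45 (np.float64(0.0002257976223992593), np.float64(4.3208075480953936e-05), array([-0.74,  0.77,  0.86,  1.95, -1.22,  0.55, -0.63])) 9
   local 0.0 0.0 [-0.19  0.59  0.1   1.92 -0.1   0.27 -1.56]
0 0 (np.float64(76.58410573874428), np.float64(0.3575903614008354), array([ 1.07,  2.  , -1.36,  2.42,  3.12,  1.42, -2.86])) 0
   local 160.4 37.5 [ 0.89  0.27 -0.8   2.42 -1.27  0.17  0.  ]
0 15 (np.float64(52.65897312901499), np.float64(2.3643985843276596), array([ 0.99,  1.78, -1.55,  2.42,  2.56,  1.52, -2.9 ])) 0
   local 100.9 25.5 [-0.9   0.32  0.83  2.42 -1.27  0.17 -0.46]
0 30 (np.float64(3.107824968688334), np.float64(0.21856719526995724), array([ 0.88,  0.95, -1.26,  2.42,  2.11,  0.92,  2.9 ])) 0
   local 48.7 12.8 [-0.76  0.35  0.69  2.41 -1.27  0.17 -0.45]
0 45 (np.float64(0.0019132131413982804), np.float64(0.000598831392044849), array([ 0.12,  0.41, -0.31,  2.31,  1.16,  0.17, -2.8 ])) 6
   local 0.0 0.0 [ 0.12  0.41 -0.31  2.31  1.16  0.17 -2.8 ]
```

```bash
python3 - <<'E'
from h import *
t=np.load('t.npy'); q0=bot.observe()['q']
F=np.diag([-1,-1,1.])
for k in(3,2,1,0):
  for th in(25,30,35,40,45,50,55):
    for fl in(0,1):
      g,Rm=place(k,th); Rm=Rm@F if fl else Rm
      out=[]
      for q7 in(-1.5,1.5):
        for q1 in (.5,-.5):
          qs=np.array([q1,.5,-q1,2.0,0,.4,q7]); q,e,a=ik(tcp(g,Rm),Rm,qs,t)
          if e<.5 and a<.3: out.append(q)
      if out:
        out.sort(key=lambda q:abs(q[4])); print(k,th,fl,len(out),out[0].round(2))
E
```

```text
3 25 0 1 [ 0.17  0.63 -0.36  2.11  2.51  0.37  2.25]
3 25 1 2 [ 0.72  1.01 -1.12  2.08  2.14  0.8  -0.12]
3 30 0 1 [ 0.11  0.61 -0.29  2.06  2.24  0.23  2.48]
3 30 1 2 [ 0.62  0.87 -0.97  2.03  1.94  0.63 -0.07]
3 35 1 2 [ 0.09  0.6  -0.26  2.01  1.59  0.17 -0.02]
3 40 0 3 [-0.02  0.59 -0.13  1.96  0.63  0.17 -2.24]
3 40 1 3 [-0.02  0.59 -0.13  1.96  0.63  0.17  0.91]
3 45 0 3 [-0.08  0.6  -0.05  1.91  0.19  0.28 -1.82]
3 45 1 3 [-0.22  0.59  0.13  1.92 -0.17  0.27  1.64]
3 50 0 3 [-0.01  0.62 -0.14  1.84  0.24  0.42 -1.85]
3 50 1 3 [-0.25  0.61  0.18  1.86 -0.21  0.41  1.68]
3 55 0 4 [ 0.04  0.65 -0.2   1.77  0.25  0.55 -1.84]
3 55 1 3 [-0.27  0.64  0.22  1.79 -0.23  0.54  1.69]
2 25 0 1 [ 0.18  0.58 -0.37  2.24  2.61  0.44  2.12]
2 25 1 2 [ 0.8   1.04 -1.2   2.21  2.19  0.9  -0.17]
2 30 0 1 [ 0.17  0.56 -0.36  2.2   2.39  0.31  2.33]
2 30 1 2 [ 0.73  0.9  -1.09  2.17  2.02  0.74 -0.13]
2 35 0 1 [ 0.07  0.53 -0.24  2.15  2.04  0.17  2.64]
2 35 1 2 [ 0.58  0.73 -0.88  2.12  1.8   0.53 -0.05]
2 40 0 1 [ 0.08  0.53 -0.25  2.1   1.18  0.17 -2.78]
2 40 1 2 [ 0.08  0.53 -0.25  2.1   1.18 
[... 849 characters left out ...]
0.27 -1.87]
1 50 1 3 [-0.26  0.47  0.16  2.14 -0.18  0.26  1.65]
1 55 0 4 [-0.32  0.49  0.24  2.09 -0.26  0.39 -1.42]
1 55 1 3 [-0.29  0.49  0.2   2.09 -0.21  0.39  1.68]
0 35 0 1 [ 0.19  0.43 -0.39  2.41  2.39  0.3   2.27]
0 35 1 2 [ 0.83  0.81 -1.18  2.38  1.96  0.76 -0.19]
0 40 0 1 [ 0.09  0.41 -0.28  2.37  2.02  0.17  2.62]
0 40 1 2 [ 0.67  0.62 -0.96  2.34  1.75  0.51 -0.11]
0 45 0 2 [ 0.12  0.41 -0.31  2.31  1.16  0.17 -2.8 ]
0 45 1 3 [ 0.12  0.41 -0.31  2.31  1.16  0.17  0.34]
0 50 0 3 [-0.11  0.4  -0.03  2.27  0.21  0.2  -1.87]
0 50 1 3 [-0.27  0.4   0.15  2.28 -0.16  0.19  1.62]
0 55 0 4 [-0.34  0.42  0.24  2.23 -0.25  0.33 -1.43]
0 55 1 3 [-0.31  0.41  0.2   2.22 -0.2   0.32  1.66]
```

```bash
cat >> h.py <<'E'
def pick(c,ang,th=55,s=72,h=23,off=150):
    """block centre xy, direction of head (deg): tool pose and block pose"""
    a=np.radians(ang); xb=np.array([np.cos(a),np.sin(a),0]); yb=np.cross(uz,xb)
    Tb=Tm([c[0],c[1],10],np.column_stack([xb,yb,uz])); b=np.radians(th)
    z=-np.cos(b)*uz-np.sin(b)*xb; x=np.cos(b)*xb-np.sin(b)*uz
    g=np.array([c[0],c[1],0])+(s-50)*xb+h*uz
    return Tm(g-off*z,np.column_stack([x,np.cross(z,x),z])),Tb
def bplace(k,lean=24,back=23,up=2,lift=0):
    a=np.radians(lean); ax=np.sin(a)*ux+np.cos(a)*uz; n=np.cos(a)*ux-np.sin(a)*uz
    return Tm(slot(k)+back*ux+up*uz+(50+lift)*ax-10*n,np.column_stack([ax,np.cross(-n,ax),-n]))
def sim(Ts,q,t,n=15):
    for Tt in Ts:
        p,Rm=fk(q,t); T0=Tm(p,Rm); X=np.real(logm(np.linalg.inv(T0)@Tt)); mx=0
        for i in range(1,n+1):
            T=T0@np.real(expm(X*i/n)); q,e,a=ik(T[:3,3],T[:3,:3],q,t); mx=max(mx,e,a)
        print('err',round(mx,2),q.round(2),Tt[:3,3].round())
    return q
E
python3 - <<'E'
from h import *
t=np.load('t.npy'); q0=bot.observe()['q']
up=lambda T,z:Tm(T[:3,3]+[0,0,z],T[:3,:3])
for k,(c,a) in zip((3,2,1,0),(((572,-192),76),((455,-184),102.2),((595.4,-363.5),108.7),((442,-352.8),87.5))):
    P,Tb=pick(c,a); X=np.linalg.inv(Tb)@P
    print('slot',k); q0=sim([up(P,150),P,up(P,150),bplace(k,lift=90)@X,bplace(k)@X,bplace(k,lift=90)@X],q0,t)
E
```

```text
slot 3
err 0.0 [-0.03  0.71 -0.16  1.74  0.97  1.39 -0.96] [607. -51. 259.]
err 0.0 [-0.05  0.95 -0.13  1.72  1.03  1.26 -1.15] [607. -51. 109.]
err 0.0 [-0.03  0.71 -0.16  1.74  0.97  1.39 -0.96] [607. -51. 259.]
err 0.0 [ 0.1   0.58 -0.28  1.67  0.26  0.73 -1.83] [672.  36. 315.]
err 0.0 [ 0.07  0.64 -0.24  1.8   0.3   0.54 -1.89] [636.  35. 232.]
err 0.0 [ 0.1   0.58 -0.28  1.67  0.25  0.73 -1.83] [672.  36. 315.]
slot 2
err 0.0 [-0.12  0.45 -0.15  2.3   1.3   1.09 -1.12] [424. -42. 259.]
err 0.0 [-0.15  0.82 -0.11  2.26  1.52  1.04 -1.51] [424. -42. 109.]
err 0.0 [-0.12  0.45 -0.15  2.3   1.3   1.09 -1.12] [424. -42. 259.]
err 0.0 [ 0.11  0.49 -0.28  1.82  0.25  0.66 -1.84] [612.  34. 315.]
err 0.0 [ 0.06  0.56 -0.23  1.95  0.31  0.47 -1.91] [576.  32. 232.]
err 0.0 [ 0.11  0.49 -0.28  1.82  0.24  0.66 -1.84] [612.  34. 315.]
slot 1
err 0.0 [ 0.12  0.57  0.06  2.03  1.61  0.78 -0.9 ] [ 549. -226.  259.]
err 0.0 [ 0.12  0.86  0.05  2.    1.85  0.82 -1.26] [ 549. -226.  109.]
err 0.0 [ 0.12  0.57  0.05  2.03  1.61  0.78 -0.9 ] [ 549. -226.  259.]
err 0.0 [ 0.12  0.41 -0.29  1.97  0.23  0.61 -1.85] [552.  31. 315.]
err 0.0 [ 0.05  0.49 -0.22  2.09  0.31  0.39 -1.94] [516.  30. 232.]
err 0.0 [ 0.11  0.41 -0.29  1.97  0.23  0.6  -1.85] [552.  31. 315.]
slot 0
err 0.0 [ 0.13  0.5  -0.    2.18  1.34  0.99 -1.01] [ 448. -208.  259.]
err 0.0 [ 0.12  0.83  0.02  2.15  1.54  0.94 -1.37] [ 448. -208.  109.]
err 0.0 [ 0.14  0.5  -0.    2.18  1.34  0.99 -1.01] [ 448. -208.  259.]
err 0.0 [ 0.12  0.32 -0.29  2.1   0.21  0.55 -1.85] [492.  29. 315.]
err 0.0 [ 0.03  0.41 -0.2   2.23  0.31  0.33 -1.96] [456.  28. 232.]
err 0.0 [ 0.12  0.31 -0.29  2.1   0.21  0.55 -1.85] [492.  29. 315.]
```

```bash
cat >> h.py <<'E'
def lift(T,z): return Tm(T[:3,3]+[0,0,z],T[:3,:3])
def goT(T,T0=None,n=None): return go(T[:3,3],T[:3,:3],T0,n)
E
python3 - <<'E'
from h import *
P,Tb=pick((572,-191.8),76)
T=goT(lift(P,100),n=9); goT(P,T0=T,n=4)
E
```

```text
9 rows [-3.4, 6.9, 16.5] [0.8, -6.19, 1.59]
4 rows [20.5, -0.0, 14.3] [-0.0, -0.0, 0.0]
```

>>> apply_moves(commands=[[-1,-3.4,6.9,16.5,0.8,-6.19,1.59],[-1,-3.4,6.9,16.5,0.8,-6.19,1.59],[-1,-3.4,6.9,16.5,0.8,-6.19,1.59],[-1,-3.4,6.9,16.5,0.8,-6.19,1.59],[-1,-3.4,6.9,16.5,0.8,-6.19,1.59],[-1,-3.4,6.9,16.5,0.8,-6.19,1.59],[-1,-3.4,6.9,16.5,0.8,-6.19,1.59],[-1,-3.4,6.9,16.5,0.8,-6.19,1.59],[-1,-3.4,6.9,16.5,0.8,-6.19,1.59],[-1,0,0,0,0,0,0]], newtons=60)

```text
clock: 11.7
position: [609.1, -58.7, 211.5]
ee_rot: [0.694, 0.538, -0.376, 0.296]
wrist_force: [-0.6, -0.0, -0.5]
opening: 85.2
```

```bash
python3 - <<'E'
from h import *
st(); im,d,c=shot('wrist','w5')
for b in blocks('w5'): print(*b)
P,Tb=pick((572,-191.8),76)
T=goT(lift(P,30),n=4); goT(P,T0=T,n=2)
E
```

```text
11.7 [609.1 -58.7 211.5] [-0.07  0.79 -0.1   1.74  0.99  1.35 -1.02] 85.2 [-0.6 -0.  -0.5] [ 0.91 -0.2  -0.04] yaw 75.2 grip [ 577.5 -185.1  127.4] z [-0.204 -0.815 -0.543]
[ 572.2 -190.2] [ 60.3 101. ] 76.0 19.4 [219. 205. 190.] (np.int32(307), np.int32(69))
[ 455.  -182.2] [ 63.  100.5] -78.5 19.4 [226. 220. 206.] (np.int32(128), np.int32(92))
[ 700.4 -316.7] [ 15.8 142.2] 71.2 17.5 [222. 179. 125.] (np.int32(497), np.int32(143))
[ 321.  -219.4] [ 61.2 101.1] 78.7 19.5 [252. 240. 113.] (np.int32(61), np.int32(151))
[ 595.5 -362.4] [ 60.  100.5] -71.5 19.6 [235. 156. 113.] (np.int32(367), np.int32(180))
[ 442.  -351.6] [ 60.8 101. ] 87.4 19.7 [194. 134. 112.] (np.int32(239), np.int32(190))
[ 779.1 -617.9] [152.1 211.9] 73.0 25.1 [254. 253. 247.] (np.int32(497), np.int32(222))
[ 416.6 -512.1] [60.9 99.5] 20.5 19.9 [ 92. 169. 156.] (np.int32(274), np.int32(223))
[ 156.  -631.9] [  6.8 140.4] -84.1 20.2 [94. 95. 83.] (np.int32(189), np.int32(244))
4 rows [16.0, -1.0, 9.0] [0.02, 0.48, -0.11]
2 rows [12.3, -0.0, 8.6] [-0.0, -0.0, 0.0]
```

View pics/w5.png

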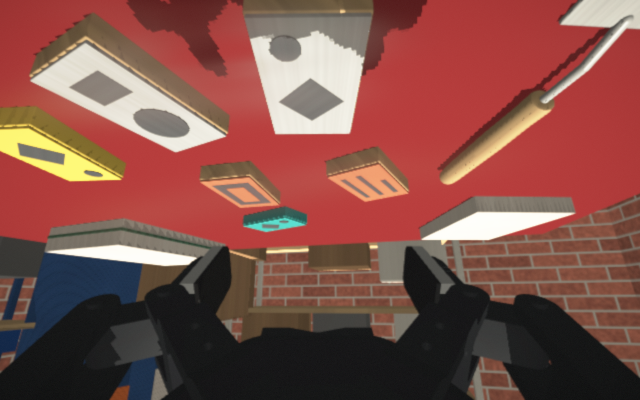

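>>> apply_moves(commands=[[-1,16,-1,9,0,0.48,-0.1],[-1,16,-1,9,0,0.48,-0.1],[-1,16,-1,9,0,0.48,-0.1],[-1,14,-1,8,0,0.48,-0.1],[-1,0,0,0,0,0,0]])

```text
clock: 12.25
position: [606.9, -48.4, 137.6]
ee_rot: [0.701, 0.549, -0.358, 0.281]
wrist_force: [0.3, -0.0, 0.2]
opening: 85.9
```

```bash
python3 - <<'E'
from h import *
st()
P,Tb=pick((572,-191),76)
goT(P,n=4)
E
```

```text
12.25 [606.9 -48.4 137.6] [-0.07  0.9  -0.11  1.73  1.    1.26 -1.11] 85.9 [ 0.3 -0.   0.2] [ 0.83 -0.2  -0.02] yaw 76.1 grip [ 576.9 -170.5   46.8] z [-0.194 -0.787 -0.586]
4 rows [5.5, 0.2, 4.5] [0.04, -0.21, 0.02]
```

>>> apply_moves(commands=[[-1,6,0.2,5,0,-0.2,0],[-1,6,0.2,5,0,-0.2,0],[-1,5,0.2,4,0,-0.2,0],[-1,2,0,2,0,0,0],[-1,0,0,0,0,0,0]])

```text
clock: 12.75
position: [607.3, -50.6, 110.8]
ee_rot: [0.699, 0.547, -0.362, 0.284]
wrist_force: [0.4, -0.1, 0.0]
opening: 85.6
```

```bash
python3 - <<'E'
from h import *
st()
P,Tb=pick((572,-191),76)
goT(P,n=1)
E
```

```text
12.75 [607.3 -50.6 110.8] [-0.07  0.95 -0.1   1.72  1.01  1.25 -1.14] 85.6 [ 0.4 -0.1  0. ] [ 0.81 -0.19  0.01] yaw 76.1 grip [ 577.2 -173.7   21.5] z [-0.195 -0.794 -0.576]
1 rows [1.5, -0.3, 0.9] [0.18, -0.18, 0.06]
```

>>> apply_moves(commands=[[-1,1.2,-0.3,0.7,0,0,0],[1,0,0,0,0,0,0],[1,0,0,0,0,0,0],[1,0,0,0,0,0,0],[1,0,0,0,0,0,0],[1,0,0,0,0,0,0],[1,0,0,0,0,0,0]])

```text
clock: 13.45
position: [607.6, -50.2, 110.6]
ee_rot: [0.699, 0.547, -0.361, 0.285]
wrist_force: [0.5, -0.3, -1.2]
opening: 58.7
```

```bash
python3 - <<'E'
from h import *
st(); np.save('G.npy',cur())
P,Tb=pick((572,-191),76)
T=goT(lift(cur(),60),n=3)
X=np.linalg.inv(Tb)@cur(); np.save('X.npy',X)
T2=goT(lift(cur(),150),T0=T,n=3); goT(bplace(3,lift=90)@X,T0=T)
E
```

```text
13.45 [607.6 -50.2 110.6] [-0.07  0.95 -0.1   1.72  1.02  1.24 -1.14] 58.7 [ 0.5 -0.3 -1.2] [ 0.89 -0.19 -0.02] yaw 75.9 grip [ 577.6 -173.2   21.1] z [-0.193 -0.793 -0.577]
3 rows [-16.3, 0.1, -11.5] [-0.0, 0.0, 0.0]
3 rows [-24.5, 0.1, -17.3] [-0.0, 0.0, 0.0]
12 rows [3.6, 1.5, -15.6] [2.39, 4.66, 6.01]
```

>>> apply_moves(commands=[[1,-10,0,-7,0,0,0],[1,-18,0,-12.5,0,0,0],[1,-20,0,-14,0,0,0],[1,-20,0,-14,0,0,0],[1,-20,0,-14,0,0,0],[1,-20,0,-14,0,0,0],[1,0,0,0,0,0,0]])

```text
clock: 14.15
position: [606.2, -50.8, 249.4]
ee_rot: [0.7, 0.548, -0.361, 0.283]
wrist_force: [0.2, 0.3, -1.0]
opening: 58.8
```

```bash
python3 - <<'E'
from h import *
st(); X=np.load('X.npy'); goT(bplace(3,lift=90)@X)
E
```

```text
14.15 [606.2 -50.8 249.4] [-0.05  0.72 -0.13  1.75  0.96  1.36 -0.97] 58.8 [ 0.2  0.3 -1. ] [ 1.15 -0.3   0.04] yaw 76.1 grip [ 576.1 -173.5  159.6] z [-0.194 -0.792 -0.579]
12 rows [6.6, -0.2, -9.5] [2.38, 4.66, 6.02]
```

>>> apply_moves(commands=[[1,6.6,-0.2,-9.5,2.38,4.66,6.02],[1,6.6,-0.2,-9.5,2.38,4.66,6.02],[1,6.6,-0.2,-9.5,2.38,4.66,6.02],[1,6.6,-0.2,-9.5,2.38,4.66,6.02],[1,6.6,-0.2,-9.5,2.38,4.66,6.02],[1,6.6,-0.2,-9.5,2.38,4.66,6.02],[1,6.6,-0.2,-9.5,2.38,4.66,6.02],[1,6.6,-0.2,-9.5,2.38,4.66,6.02],[1,6.6,-0.2,-9.5,2.38,4.66,6.02],[1,0,0,0,0,0,0]])

```text
clock: 15.15
position: [651.9, 28.3, 282.6]
ee_rot: [0.986, 0.149, -0.016, 0.069]
wrist_force: [-0.0, -0.8, -0.6]
opening: 58.2
```

```bash
python3 - <<'E'
from h import *
st(); X=np.load('X.npy'); goT(bplace(3,lift=90)@X)
E
```

```text
15.15 [651.9  28.3 282.6] [ 0.05  0.63 -0.25  1.67  0.35  0.92 -1.65] 58.2 [-0.  -0.8 -0.6] [ 0.21  0.04 -0.03] yaw 16.9 grip [650.1   6.6 129.1] z [-0.011 -0.14  -0.99 ]
3 rows [7.2, 0.0, -10.8] [2.04, 4.38, 5.2]
```

>>> apply_moves(commands=[[1,7.2,0,-10.8,2.04,4.38,5.2],[1,7.2,0,-10.8,2.04,4.38,5.2],[1,6,0,-9,1.6,3.5,4.2],[1,0,0,0,0,0,0],[1,0,0,0,0,0,0]])

```text
clock: 15.65
position: [665.5, 33.2, 306.5]
ee_rot: [0.996, 0.03, 0.08, 0.009]
wrist_force: [-0.4, 0.9, -2.0]
opening: 58.7
```

```bash
cat >> h.py <<'E'
def holding(fn,X):
    """held block pose: fit of actual held block vs expected, from camera fn cloud; prints expected centre"""
    Tb=cur()@np.linalg.inv(X); print('expect block centre',Tb[:3,3].round(1),'axis lean',np.degrees(np.arctan2(Tb[0,0],Tb[2,0])).round(1),'yb',Tb[:3,1].round(3)); return Tb
E
python3 - <<'E'
from h import *
st(); X=np.load('X.npy'); holding('',X); goT(bplace(3,lift=90)@X,n=2)
im,d,c=shot('side','s2')
cv2.imwrite('pics/s2c.png',cv2.resize(im[140:300,200:400,::-1],(800,600),interpolation=2))
im,d,T,k=load('s2');W=cloud(d,T,k)
# held block pixels: project expected corners
Tb=cur()@np.linalg.inv(X)
for cx in(-50,50):
  for cy in(-30,30): print(cx,cy,np.round(proj('s2',(Tb@[cx,cy,0,1])[:3])))
E
```

```text
15.65 [665.5  33.2 306.5] [ 0.07  0.59 -0.25  1.68  0.25  0.75 -1.81] 58.7 [-0.4  0.9 -2. ] [0.01 0.24 0.06] yaw 3.5 grip [690.2  31.2 153.5] z [ 0.159 -0.013 -0.987]
expect block centre [691.9  32.1 131.9] axis lean 26.1 yb [-0.059  0.998 -0.018]
2 rows [3.5, -1.0, -4.0] [0.41, 1.06, 0.63]
-50 -30 [269. 217.]
-50 30 [264. 234.]
50 -30 [250. 193.]
50 30 [244. 210.]
```

View pics/s2c.png

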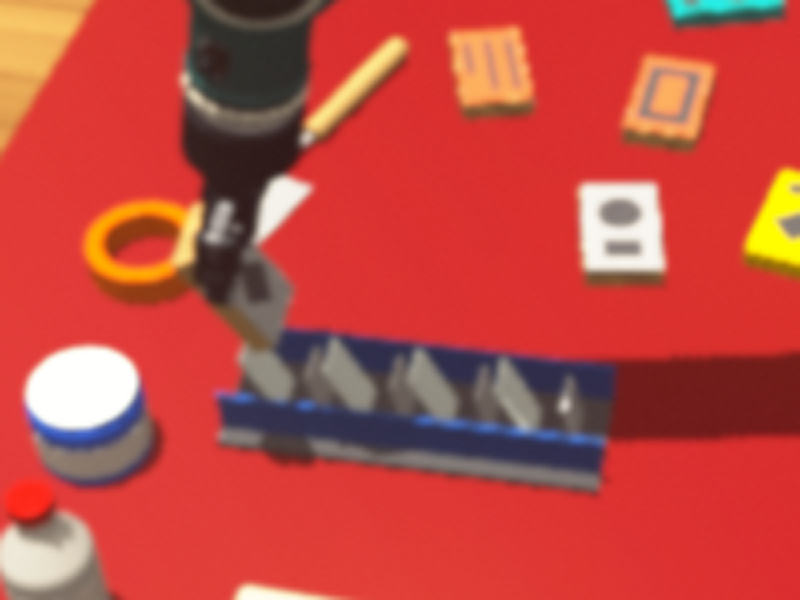

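```bash
cat >> h.py <<'E'
def heldfit(fn,X):
    im,d,T,k=load(fn); W=cloud(d,T,k); Tb=cur()@np.linalg.inv(X)
    L=(W-Tb[:3,3])@Tb[:3,:3]
    m=(abs(L[...,0])<65)&(abs(L[...,1])<45)&(abs(L[...,2])<22)&(L[...,0]<8); P=L[m]
    f=P[abs(P[:,2]-10)<5]; c=np.linalg.lstsq(np.c_[f[:,:2],np.ones(len(f))],f[:,2],rcond=None)[0]
    print('n',len(P),len(f),'face plane z=a x+b y+c (exp 0,0,10):',c.round(3),'foot x',np.percentile(P[:,0],[1,5]).round(1),'y',np.percentile(f[:,1],[2,98]).round(1))
E
python3 - <<'E'
from h import *
X=np.load('X.npy'); heldfit('s2',X)
shot('scene','c2'); heldfit('c2',X)
T=goT(bplace(3,lift=60)@X,n=3); goT(bplace(3,lift=10)@X,T0=T,n=4)
E
```

```text
n 329 226 face plane z=a x+b y+c (exp 0,0,10): [-0.    -0.053 12.762] foot x [-52.3 -48.3] y [-28.7  30.3]
n 131 36 face plane z=a x+b y+c (exp 0,0,10): [-4.0000e-03 -3.5900e-01  1.8753e+01] foot x [-50.4 -47.3] y [24.2 34.5]
3 rows [-3.3, -0.8, 5.7] [0.26, 0.69, 0.4]
4 rows [-7.2, -0.0, 10.2] [-0.0, 0.0, 0.0]
```

>>> apply_moves(commands=[[1,-3.3,-0.8,5.7,0.26,0.69,0.4],[1,-3.3,-0.8,5.7,0.26,0.69,0.4],[1,-3.3,-0.8,5.7,0.26,0.69,0.4],[1,0,0,0,0,0,0]])

```text
clock: 16.15
position: [656.9, 35.6, 283.5]
ee_rot: [0.995, 0.021, 0.096, 0.001]
wrist_force: [-0.1, -0.2, -2.3]
opening: 58.3
```

```bash
python3 - <<'E'
from h import *
X=np.load('X.npy'); st(); holding('',X)
T=goT(bplace(3,lift=50)@X,n=2); goT(bplace(3,lift=5)@X,T0=T,n=4)
E
```

```text
16.15 [656.9  35.6 283.5] [ 0.07  0.6  -0.24  1.73  0.26  0.65 -1.84] 58.3 [-0.1 -0.2 -2.3] [ 0.    0.33 -0.03] yaw 2.4 grip [686.5  36.  131.4] z [ 0.191  0.003 -0.982]
expect block centre [689.   37.2 109.8] axis lean 24.2 yb [-0.042  0.999 -0.001]
2 rows [-1.5, 0.2, 2.0] [0.01, 0.12, 0.07]
4 rows [-6.5, -0.0, 9.2] [-0.0, 0.0, 0.0]
```

>>> apply_moves(commands=[[1,-1.5,0.2,2,0,0.1,0],[1,-5,0.2,7,0,0.1,0],[1,-6.5,0,9.2,0,0,0],[1,-6.5,0,9.2,0,0,0],[1,-5,0,7,0,0,0],[1,0,0,0,0,0,0]])

```text
clock: 16.75
position: [637.7, 34.1, 240.8]
ee_rot: [0.995, 0.021, 0.097, 0.001]
wrist_force: [1.0, -0.4, -2.8]
opening: 58.1
```

```bash
python3 - <<'E'
from h import *
X=np.load('X.npy'); st(); holding('',X); print(bplace(3)[:3,3])
T=goT(bplace(3,up=1)@X,n=3)
E
```

```text
16.75 [637.7  34.1 240.8] [ 0.05  0.63 -0.22  1.8   0.28  0.55 -1.87] 58.1 [ 1.  -0.4 -2.8] [0.04 0.03 0.01] yaw 2.5 grip [667.7  34.5  88.7] z [ 0.193  0.003 -0.981]
expect block centre [670.2  35.8  67.2] axis lean 24.1 yb [-0.043  0.999 -0.001]
[667.2288159   35.99628525  59.74463931]
3 rows [-1.6, -0.1, 2.6] [0.01, 0.03, 0.07]
```

>>> apply_moves(commands=[[1,-1.6,-0.1,2.6,0,0,0],[1,-1.6,-0.1,2.6,0,0,0],[1,-1.6,0,2.6,0,0,0],[1,0,0,0,0,0,0]])

```text
clock: 17.15
position: [635.4, 34.3, 232.5]
ee_rot: [0.995, 0.021, 0.099, 0.0]
wrist_force: [-0.0, 0.7, -2.9]
opening: 57.9
```

```bash
python3 - <<'E'
from h import *
X=np.load('X.npy'); st(); holding('',X)
T=goT(bplace(3,up=0)@X,n=1)
E
```

```text
17.15 [635.4  34.3 232.5] [ 0.05  0.63 -0.21  1.81  0.29  0.53 -1.88] 57.9 [-0.   0.7 -2.9] [-0.01  0.12  0.06] yaw 2.5 grip [665.9  34.8  80.5] z [ 0.197  0.003 -0.98 ]
expect block centre [668.4  36.   58.9] axis lean 23.9 yb [-0.043  0.999 -0.001]
1 rows [-1.1, 0.0, 0.9] [0.01, -0.09, 0.2]
```

>>> apply_moves(commands=[[1,-0.6,0,0.6,0,0,0],[-0.3,0,0,0,0,0,0],[-0.6,0,0,0,0,0,0],[-1,0,0,0,0,0,0],[-1,0,0,-15,0,0,0],[-1,0,0,-35,0,0,0],[-1,0,0,-40,0,0,0],[-1,0,0,0,0,0,0]])

```text
clock: 17.95
position: [616.6, 34.5, 326.2]
ee_rot: [0.995, 0.022, 0.099, 0.0]
wrist_force: [0.1, 0.3, 0.2]
opening: 85.3
```

```bash
python3 - <<'E'
from h import *
st(); im,d,c=shot('wrist','w6'); shot('side','s3')
a=cv2.imread('pics/s3.png')
cv2.imwrite('pics/v6.png',np.hstack([cv2.resize(im[:,:,::-1],(480,300)),cv2.resize(a[200:290,220:364],(480,300),interpolation=2)])[:,:800] if 0 else np.vstack([cv2.resize(im[:,:,::-1],(480,300)),cv2.resize(a[200:290,220:364],(480,300),interpolation=2)]))
P,Tb=pick((455,-183),101.8)
T=goT(lift(P,100)); 
E
```

```text
17.95 [616.6  34.5 326.2] [ 0.09  0.48 -0.27  1.81  0.23  0.68 -1.83] 85.3 [0.1 0.3 0.2] [ 0.04  0.16 -0.  ] yaw 2.5 grip [647.1  35.1 174.2] z [ 0.197  0.003 -0.98 ]
15 rows [-11.4, -9.6, 10.8] [-2.57, -3.18, -6.41]
```

View pics/v6.png

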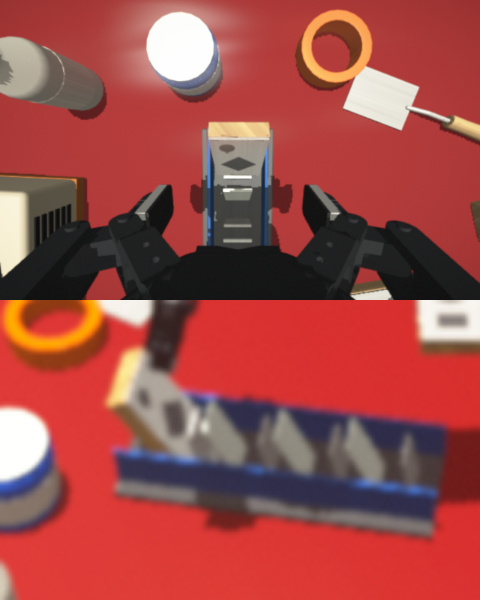

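```bash
cat >> h.py <<'E'
def path(T,T0=None,n=None,blk=None):
    T0=cur() if T0 is None else T0; go(T[:3,3],T[:3,:3],T0,n); X=np.real(logm(np.linalg.inv(T0)@T))
    for f in np.linspace(0,1,6):
        Q=T0@np.real(expm(X*f)); tip=Q[:3,3]+173*Q[:3,2]; print('   tip',tip.round(),end='')
        if blk is not None: B=Q@np.linalg.inv(blk); print(' foot',(B@[-50,0,0,1])[:3].round(),end='')
        print()
    return T
E
python3 - <<'E'
from h import *
P,Tb=pick((455,-183),101.8); path(lift(P,100))
E
```

```text
15 rows [-11.4, -9.6, 10.8] [-2.57, -3.18, -6.41]
   tip [649.  34. 152.]
   tip [592.  27. 113.]
   tip [537.  -4.  87.]
   tip [490. -54.  78.]
   tip [ 461. -116.   86.]
   tip [ 454. -180.  110.]
```

>>> apply_moves(commands=[[-1,-11.4,-9.6,5,-2.57,-3.18,-6.41],[-1,-11.4,-9.6,7,-2.57,-3.18,-6.41],[-1,-11.4,-9.6,8,-2.57,-3.18,-6.41],[-1,-11.4,-9.6,8,-2.57,-3.18,-6.41],[-1,-11.4,-9.6,10,-2.57,-3.18,-6.41],[-1,-11.4,-9.6,10.8,-2.57,-3.18,-6.41],[-1,-11.4,-9.6,10.8,-2.57,-3.18,-6.41],[-1,-11.4,-9.6,10.8,-2.57,-3.18,-6.41],[-1,-11.4,-9.6,10.8,-2.57,-3.18,-6.41],[-1,0,0,0,0,0,0]])

```text
clock: 19.05
position: [485.0, 37.7, 231.8]
ee_rot: [0.821, 0.487, -0.166, 0.246]
wrist_force: [0.1, 0.8, -0.5]
opening: 85.2
```

```bash
python3 - <<'E'
from h import *
st(); P,Tb=pick((455,-183),101.8); path(lift(P,100))
E
```

```text
19.05 [485.   37.7 231.8] [-0.13  0.55 -0.21  2.07  0.83  0.99 -1.45] 85.2 [ 0.1  0.8 -0.5] [ 0.64 -0.03  0.  ] yaw 56.8 grip [479.9 -50.1 104.2] z [-0.033 -0.567 -0.823]
6 rows [-9.3, -8.6, 11.8] [-2.52, -2.95, -5.95]
   tip [479. -60.  89.]
   tip [468. -83.  89.]
   tip [ 460. -107.   91.]
   tip [ 455. -132.   95.]
   tip [ 453. -156.  102.]
   tip [ 454. -180.  110.]
```

>>> apply_moves(commands=[[-1,-9.3,-8.6,11.8,-2.52,-2.95,-5.95],[-1,-9.3,-8.6,11.8,-2.52,-2.95,-5.95],[-1,-9.3,-8.6,11.8,-2.52,-2.95,-5.95],[-1,-9.3,-8.6,11.8,-2.52,-2.95,-5.95],[-1,-9.3,-8.6,11.8,-2.52,-2.95,-5.95],[-1,-9.3,-8.6,11.8,-2.52,-2.95,-5.95],[-1,0,0,0,0,0,0]])

```text
clock: 19.75
position: [428.8, -41.8, 207.8]
ee_rot: [0.558, 0.69, -0.289, 0.36]
wrist_force: [-0.1, -0.2, 0.5]
opening: 85.5
```

```bash
python3 - <<'E'
from h import *
st(); shot('wrist','w7')
for b in blocks('w7'): print(*b)
P,Tb=pick((455,-183),101.8); goT(lift(P,25),n=5)
E
```

```text
19.75 [428.8 -41.8 207.8] [-0.17  0.58 -0.1   2.29  1.37  1.04 -1.26] 85.5 [-0.1 -0.2  0.5] [ 0.86  0.2  -0.02] yaw 101.9 grip [ 455.8 -165.8  118.8] z [ 0.174 -0.8   -0.574]
[ 454.8 -181.6] [ 60.2 100.4] -77.8 19.4 [231. 226. 215.] (np.int32(308), np.int32(98))
[ 320.4 -219.1] [ 60.3 102.2] 79.1 19.4 [252. 242. 113.] (np.int32(84), np.int32(105))
[ 441.  -351.6] [ 59.5 101.1] 87.2 19.8 [201. 136. 112.] (np.int32(275), np.int32(198))
[ 700.2 -317.9] [ 16.4 139. ] 71.9 16.9 [214. 173. 121.] (np.int32(491), np.int32(203))
[ 594.7 -362.7] [ 59.4 101.4] -71.4 19.7 [237. 156. 115.] (np.int32(392), np.int32(210))
[ 415.8 -512.2] [60.6 99.7] 20.0 19.8 [ 89. 163. 150.] (np.int32(249), np.int32(232))
[ 159.2 -658.3] [  4.  202.9] -84.1 20.3 [91. 92. 79.] (np.int32(112), np.int32(245))
[ 778.5 -618.8] [152.9 211.4] 72.7 25.1 [239. 229. 211.] (np.int32(419), np.int32(251))
5 rows [12.2, -0.9, 8.4] [0.09, -0.03, -0.02]
```

>>> apply_moves(commands=[[-1,12.2,-0.9,8.4,0,0,0],[-1,12.2,-0.9,8.4,0,0,0],[-1,12.2,-0.9,8.4,0,0,0],[-1,10,-0.5,7,0,0,0],[-1,6,0,4,0,0,0],[-1,3,0,2,0,0,0],[-1,0,0,0,0,0,0]])

```text
clock: 20.5
position: [436.0, -33.6, 139.1]
ee_rot: [0.572, 0.683, -0.276, 0.36]
wrist_force: [0.1, -0.3, -0.1]
opening: 85.4
```

```bash
python3 - <<'E'
from h import *
st(); P,Tb=pick((454.8,-182.5),102); goT(P,n=4)
E
```

```text
20.5 [436.  -33.6 139.1] [-0.18  0.75 -0.09  2.26  1.45  1.01 -1.45] 85.4 [ 0.1 -0.3 -0.1] [0.8  0.2  0.01] yaw 98.4 grip [ 463.2 -155.9   47.9] z [ 0.176 -0.789 -0.588]
4 rows [5.3, -3.3, 5.3] [0.11, -0.26, -0.54]
```

>>> apply_moves(commands=[[-1,2,-3.3,2,0,-0.3,-0.6],[-1,4,-3.3,3.5,0,-0.3,-0.6],[-1,4,-3.3,3.5,0,-0.3,-0.6],[-1,3,-2,3,0,-0.3,-0.5],[-1,0,0,0,0,0,0]])

```text
clock: 21.0
position: [424.8, -38.3, 121.0]
ee_rot: [0.555, 0.69, -0.289, 0.362]
wrist_force: [-0.2, -0.0, 0.0]
opening: 85.2
```

```bash
python3 - <<'E'
from h import *
st(); P,Tb=pick((454.8,-182.5),102); goT(P,n=3)
E
```

```text
21.0 [424.8 -38.3 121. ] [-0.19  0.79 -0.08  2.27  1.49  1.02 -1.49] 85.2 [-0.2 -0.   0. ] [ 0.85  0.16 -0.01] yaw 102.2 grip [ 452.5 -162.5   32.6] z [ 0.179 -0.802 -0.57 ]
3 rows [2.8, -0.2, 3.0] [0.16, 0.08, 0.05]
```

>>> apply_moves(commands=[[-1,2.8,-0.2,3,0.1,0,0],[-1,2.8,-0.2,3,0.1,0,0],[-1,1.8,-0.1,2,0,0,0],[-1,0,0,0,0,0,0],[1,0,0,0,0,0,0],[1,0,0,0,0,0,0],[1,0,0,0,0,0,0],[1,0,0,0,0,0,0],[1,0,0,0,0,0,0],[1,0,0,0,0,0,0]])

```text
clock: 22.0
position: [424.9, -40.9, 109.6]
ee_rot: [0.556, 0.69, -0.291, 0.361]
wrist_force: [-0.4, -0.8, -0.6]
opening: 58.3
```

```bash
python3 - <<'E'
from h import *
st(); P,Tb=pick((454.8,-182.5),102); X=np.linalg.inv(Tb)@cur(); np.save('X.npy',X); print(X.round(2).tolist(), (np.linalg.inv(Tb)@P).round(2)[:3,3])
T=goT(lift(cur(),130),n=6); path(bplace(2,lift=90)@X,T0=T,blk=X)
E
```

```text
22.0 [424.9 -40.9 109.6] [-0.19  0.82 -0.07  2.27  1.51  1.02 -1.51] 58.3 [-0.4 -0.8 -0.6] [0.88 0.22 0.03] yaw 102.2 grip [ 452.1 -165.3   21.3] z [ 0.175 -0.803 -0.57 ]
[[0.57, 0.0, -0.82, 144.69], [0.0, -1.0, -0.0, -0.24], [-0.82, 0.0, -0.57, 99.63], [0.0, 0.0, 0.0, 1.0]] [144.87   0.    99.04]
6 rows [-17.8, 0.0, -12.3] [-0.0, -0.0, 0.0]
15 rows [10.5, 10.2, -8.6] [2.62, 3.16, 6.44]
   tip [ 455. -180.  141.] foot [ 465. -231.  140.]
   tip [ 459. -120.  110.] foot [ 454. -171.   99.]
   tip [485. -60.  94.] foot [ 468. -104.   71.]
   tip [530. -10.  95.] foot [506. -41.  61.]
   tip [585.  24. 113.] foot [560.   7.  70.]
   tip [644.  34. 145.] foot [624.  34.  96.]
```

>>> apply_moves(commands=[[1,-12,0,-8,0,0,0],[1,-20,0,-14,0,0,0],[1,-25,0,-17,0,0,0],[1,-25,0,-17,0,0,0],[1,-25,0,-17,0,0,0],[1,-25,0,-17,0,0,0],[1,-20,0,-14,0,0,0],[1,-8,0,-6,0,0,0],[1,0,0,0,0,0,0]])

```text
clock: 22.9
position: [424.2, -41.6, 309.4]
ee_rot: [0.556, 0.692, -0.289, 0.358]
wrist_force: [-0.0, 0.5, -1.9]
opening: 58.1
```

```bash
python3 - <<'E'
from h import *
X=np.load('X.npy'); st(); path(bplace(2,lift=90)@X,blk=X)
E
```

```text
22.9 [424.2 -41.6 309.4] [-0.15  0.33 -0.12  2.28  1.22  1.1  -0.97] 58.1 [-0.   0.5 -1.9] [1.13 0.19 0.  ] yaw 102.5 grip [ 451.1 -165.4  220.1] z [ 0.174 -0.799 -0.576]
15 rows [12.6, 8.4, -4.3] [2.59, 3.15, 6.45]
   tip [ 454. -180.  210.] foot [ 464. -231.  208.]
   tip [ 455. -126.  166.] foot [ 450. -178.  155.]
   tip [478. -69. 136.] foot [ 461. -113.  113.]
   tip [522. -18. 122.] foot [498. -50.  88.]
   tip [580.  19. 126.] foot [554.   2.  83.]
   tip [644.  34. 145.] foot [624.  34.  96.]
```

>>> apply_moves(commands=[[1,12.6,8.4,-5,2.59,3.15,6.45],[1,12.6,8.4,-5,2.59,3.15,6.45],[1,12.6,8.4,-5,2.59,3.15,6.45],[1,12.6,8.4,-5,2.59,3.15,6.45],[1,12.6,8.4,-5,2.59,3.15,6.45],[1,12.6,8.4,-5,2.59,3.15,6.45],[1,12.6,8.4,-5,2.59,3.15,6.45],[1,12.6,8.4,-5,2.59,3.15,6.45],[1,12.6,8.4,-5,2.59,3.15,6.45],[1,0,0,0,0,0,0]])

```text
clock: 23.9
position: [524.8, 48.1, 277.5]
ee_rot: [0.934, 0.315, -0.071, 0.154]
wrist_force: [-1.0, -1.5, -0.9]
opening: 58.2
```

```bash
python3 - <<'E'
from h import *
X=np.load('X.npy'); st(); path(bplace(2,lift=90)@X,blk=X)
E
```

```text
23.9 [524.8  48.1 277.5] [-0.1   0.48 -0.17  1.97  0.52  0.9  -1.54] 58.2 [-1.  -1.5 -0.9] [ 0.44 -0.04  0.01] yaw 35.6 grip [519.4  -3.5 131.5] z [-0.035 -0.333 -0.942]
6 rows [12.5, 9.0, -5.4] [2.39, 3.15, 6.04]
   tip [519.  -9. 115.] foot [493. -40.  80.]
   tip [542.   6. 116.] foot [516. -19.  77.]
   tip [567.  18. 120.] foot [541.  -0.  78.]
   tip [592.  27. 126.] foot [567.  15.  81.]
   tip [618.  32. 134.] foot [595.  26.  88.]
   tip [644.  34. 145.] foot [624.  34.  96.]
```

>>> apply_moves(commands=[[1,12.5,9,-9,2.39,3.15,6.04],[1,12.5,9,-9,2.39,3.15,6.04],[1,12.5,9,-6,2.39,3.15,6.04],[1,12.5,9,-5.4,2.39,3.15,6.04],[1,12.5,9,-5.4,2.39,3.15,6.04],[1,10,7,-4,1.8,2.5,4.5],[1,0,0,0,0,0,0],[1,0,0,0,0,0,0]])

```text
clock: 24.7
position: [603.0, 36.1, 307.9]
ee_rot: [0.997, 0.032, 0.074, 0.009]
wrist_force: [-0.8, -0.3, -1.0]
opening: 58.2
```

```bash
python3 - <<'E'
from h import *
X=np.load('X.npy'); st(); shot('side','s4'); heldfit('s4',X); holding('',X); goT(bplace(2,lift=70)@X,n=3)
E
```

```text
24.7 [603.   36.1 307.9] [ 0.02  0.49 -0.18  1.84  0.19  0.68 -1.78] 58.2 [-0.8 -0.3 -1. ] [ 0.06  0.25 -0.  ] yaw 3.8 grip [626.   34.1 154.6] z [ 0.149 -0.013 -0.989]
n 287 227 face plane z=a x+b y+c (exp 0,0,10): [ 0.023 -0.028 11.99 ] foot x [-52.8 -49.2] y [-29.3  32. ]
expect block centre [628.5  34.8 134. ] axis lean 26.2 yb [-0.061  0.998 -0.018]
3 rows [-0.5, 0.9, 3.8] [0.26, 0.74, 0.46]
```

>>> apply_moves(commands=[[1,-0.5,0.9,3.8,0.3,0.8,0.5],[1,-0.5,0.9,3.8,0.3,0.8,0.5],[1,-0.5,0.9,3.8,0.3,0.8,0.5],[1,0,0,0,0,0,0],[1,0,0,0,0,0,0]])

```text
clock: 25.25
position: [601.1, 34.8, 293.0]
ee_rot: [0.995, 0.022, 0.093, -0.001]
wrist_force: [0.5, 0.7, -0.9]
opening: 58.4
```

```bash
python3 - <<'E'
from h import *
X=np.load('X.npy'); st(); holding('',X); T=goT(bplace(2,lift=60)@X,n=2); goT(bplace(2,lift=5)@X,T0=T,n=5)
E
```

```text
25.25 [601.1  34.8 293. ] [ 0.02  0.5  -0.18  1.87  0.18  0.61 -1.79] 58.4 [ 0.5  0.7 -0.9] [-0.02  0.23  0.07] yaw 2.6 grip [629.9  35.6 140.7] z [ 0.186  0.005 -0.983]
expect block centre [633.1  36.7 120.3] axis lean 24.0 yb [-0.043  0.999  0.002]
2 rows [-1.3, 0.8, 2.7] [-0.07, 0.02, 0.08]
5 rows [-6.3, -0.1, 9.0] [-0.0, 0.0, 0.0]
```

>>> apply_moves(commands=[[1,-1.3,0.8,2.7,0,0,0.1],[1,-3,0.6,5,0,0,0.1],[1,-5.5,0,8,0,0,0],[1,-6.3,0,9,0,0,0],[1,-6.3,0,9,0,0,0],[1,-5.5,0,8,0,0,0],[1,-2,0,3,0,0,0],[1,0,0,0,0,0,0]])

```text
clock: 26.05
position: [577.5, 32.2, 238.3]
ee_rot: [0.996, 0.021, 0.092, -0.001]
wrist_force: [0.3, -0.2, -0.8]
opening: 58.6
```

```bash
python3 - <<'E'
from h import *
X=np.load('X.npy'); st(); holding('',X); print(bplace(2)[:3,3]); T=goT(bplace(2,up=1)@X,n=3)
E
```

```text
26.05 [577.5  32.2 238.3] [ 0.    0.55 -0.15  1.95  0.21  0.48 -1.83] 58.6 [ 0.3 -0.2 -0.8] [-0.02  0.24  0.01] yaw 2.4 grip [606.  33.  86.] z [ 0.184  0.005 -0.983]
expect block centre [609.1  34.1  65.5] axis lean 24.2 yb [-0.04   0.999  0.002]
[607.27715219  33.58837769  59.74463931]
3 rows [-1.2, 0.0, 2.1] [-0.04, 0.06, -0.01]
```

>>> apply_moves(commands=[[1,-1.4,0,2.3,0,0,0],[1,-1.4,0,2.3,0,0,0],[1,-1.0,0,1.8,0,0,0],[1,0,0,0,0,0,0]])

```text
clock: 26.45
position: [575.9, 32.3, 232.1]
ee_rot: [0.995, 0.021, 0.094, -0.001]
wrist_force: [-0.3, -0.2, -1.4]
opening: 58.1
```

```bash
python3 - <<'E'
from h import *
X=np.load('X.npy'); st(); holding('',X); T=goT(bplace(2,up=0)@X,n=1)
E
```

```text
26.45 [575.9  32.3 232.1] [ 0.    0.56 -0.15  1.96  0.22  0.46 -1.84] 58.1 [-0.3 -0.2 -1.4] [-0.03  0.3  -0.04] yaw 2.4 grip [604.9  33.2  79.8] z [ 0.187  0.006 -0.982]
expect block centre [608.2  34.3  59.4] axis lean 23.9 yb [-0.04   0.999  0.002]
1 rows [-1.1, 0.2, 1.4] [-0.14, -0.04, -0.03]
```

Release, retreat, check and plan the next pick.

>>> apply_moves(commands=[[1,-0.8,0,1,0,0,0],[-0.3,0,0,0,0,0,0],[-0.6,0,0,0,0,0,0],[-1,0,0,0,0,0,0],[-1,0,0,-15,0,0,0],[-1,0,0,-35,0,0,0],[-1,0,0,-45,0,0,0],[-1,0,0,-30,0,0,0],[-1,0,0,0,0,0,0]])

```text
clock: 27.35
position: [550.7, 32.0, 361.5]
ee_rot: [0.995, 0.021, 0.095, -0.001]
wrist_force: [-1.1, -0.5, -0.6]
opening: 85.3
```

```bash
cat >> h.py <<'E'
def slots(fn):
    """check each slot: points on block face above rest tops"""
    im,d,T,k=load(fn); W=cloud(d,T,k)
    for s in range(4):
        L=(W-slot(s))@np.column_stack([ux,uy,uz]); m=(L[...,0]>5)&(L[...,0]<75)&(abs(L[...,1])<40)&(L[...,2]>62)&(L[...,2]<115)&(L[...,0]-L[...,2]*.45>-8)&(L[...,0]-L[...,2]*.45<32)
        P=L[m]; 
        if len(P)>30:
            i=np.argsort(-P[:,2])[:max(5,len(P)//10)]; print(fn,'slot',s,'n',len(P),'top',P[i].mean(0).round(1),'zmax',P[:,2].max().round(1),'y',np.percentile(P[:,1],[2,98]).round(1))
E
python3 - <<'E'
from h import *
st(); shot('side','s5'); slots('s5'); shot('wrist','w8'); slots('w8')
shot('scene','c5')
for b in blocks('s5')+blocks('c5'):
    if abs(b[2])>60 and b[1][1]<115 and b[0][1]<-100: print(*b)
P,Tb=pick((595,-363),108.6); path(lift(P,120))
E
```

```text
27.35 [550.7  32.  361.5] [ 0.06  0.33 -0.22  1.94  0.14  0.7  -1.77] 85.3 [-1.1 -0.5 -0.6] [-0.01  0.16  0.02] yaw 2.4 grip [579.9  32.9 209.3] z [ 0.188  0.006 -0.982]
s5 slot 2 n 301 top [53.1  5.5 97. ] zmax 101.5 y [-28.3  30.8]
s5 slot 3 n 305 top [52.9 -0.9 95.4] zmax 98.3 y [-28.2  29.2]
w8 slot 2 n 2773 top [53.8 -0.4 95.7] zmax 97.8 y [-27.8  28.8]
w8 slot 3 n 3384 top [54.3 -0.3 94.4] zmax 96.1 y [-28.8  27.8]
[ 572.2 -363.9] [ 41.8 109.3] -87.3 19.4 [238. 150.  94.] (np.int32(327), np.int32(159))
[ 439.1 -351.4] [ 60.  104.9] 87.2 19.1 [232. 145.  97.] (np.int32(367), np.int32(167))
[ 708.3 -284.7] [19.4 73.6] 75.7 16.9 [238. 188. 114.] (np.int32(282), np.int32(168))
[ 318.1 -219.2] [ 60.8 106.6] 78.8 19.1 [253. 246.   0.] (np.int32(400), np.int32(200))
[ 443.5 -353.8] [ 62.6 114. ] 85.2 20.2 [221. 140.  94.] (np.int32(309), np.int32(168))
[ 597.1 -363.3] [ 65.7 107.2] -72.2 20.0 [234. 151.  90.] (np.int32(268), np.int32(178))
15 rows [-11.7, 8.3, 15.9] [-2.79, -2.98, -6.82]
   tip [581.  33. 186.]
   tip [536. -30. 136.]
   tip [ 510. -113.  108.]
   tip [ 509. -204.  100.]
   tip [ 537. -291.  110.]
   tip [ 594. -360.  130.]
```

>>> apply_moves(commands=[[-1,-11.7,8.3,12,-2.79,-2.98,-6.82],[-1,-11.7,8.3,13,-2.79,-2.98,-6.82],[-1,-11.7,8.3,14,-2.79,-2.98,-6.82],[-1,-11.7,8.3,15.9,-2.79,-2.98,-6.82],[-1,-11.7,8.3,15.9,-2.79,-2.98,-6.82],[-1,-11.7,8.3,15.9,-2.79,-2.98,-6.82],[-1,-11.7,8.3,15.9,-2.79,-2.98,-6.82],[-1,-11.7,8.3,15.9,-2.79,-2.98,-6.82],[-1,-11.7,8.3,15.9,-2.79,-2.98,-6.82],[-1,0,0,0,0,0,0]])

```text
clock: 28.5
position: [497.5, -113.7, 236.3]
ee_rot: [0.799, 0.52, -0.161, 0.254]
wrist_force: [-0.8, 0.6, 0.5]
opening: 85.8
```

```bash
python3 - <<'E'
from h import *
st(); P,Tb=pick((595,-363),108.6); path(lift(P,100))
E
```

```text
28.5 [ 497.5 -113.7  236.3] [ 0.04  0.52 -0.04  2.09  0.97  0.8  -1.21] 85.8 [-0.8  0.6  0.5] [ 0.61  0.04 -0.03] yaw 61.5 grip [ 498.6 -202.6  109.3] z [ 0.007 -0.573 -0.819]
6 rows [-9.5, 8.7, 17.0] [-2.82, -2.83, -6.16]
   tip [ 499. -213.   95.]
   tip [ 510. -247.   94.]
   tip [ 525. -279.   96.]
   tip [ 545. -309.  100.]
   tip [ 568. -336.  104.]
   tip [ 594. -360.  110.]
```

>>> apply_moves(commands=[[-1,-9.5,8.7,17,-2.82,-2.83,-6.16],[-1,-9.5,8.7,17,-2.82,-2.83,-6.16],[-1,-9.5,8.7,17,-2.82,-2.83,-6.16],[-1,-9.5,8.7,17,-2.82,-2.83,-6.16],[-1,-9.5,8.7,17,-2.82,-2.83,-6.16],[-1,-7,6.5,13,-2.1,-2.1,-4.6],[-1,0,0,0,0,0,0],[-1,0,0,0,0,0,0]])

```text
clock: 29.3
position: [545.9, -218.6, 199.4]
ee_rot: [0.524, 0.722, -0.267, 0.366]
wrist_force: [0.0, 0.1, 0.5]
opening: 85.5
```

```bash
python3 - <<'E'
from h import *
st(); shot('wrist','w9')
for b in blocks('w9')[:5]: print(*b)
P,Tb=pick((595,-363),108.6); goT(lift(P,20),n=5)
E
```

```text
29.3 [ 545.9 -218.6  199.4] [ 0.04  0.68  0.14  2.05  1.66  0.74 -1.05] 85.5 [0.  0.1 0.5] [ 0.78  0.25 -0.05] yaw 108.2 grip [ 584.6 -337.6  107.9] z [ 0.249 -0.768 -0.59 ]
[ 442.5 -352.8] [ 59.7 101.6] 87.1 19.5 [236. 155. 115.] (np.int32(63), np.int32(71))
[ 699.6 -319.9] [ 16.8 136.2] 72.0 17.2 [233. 197. 138.] (np.int32(522), np.int32(113))
[ 595.4 -362.6] [ 60.2 100.4] -71.4 19.4 [249. 175. 124.] (np.int32(322), np.int32(127))
[ 415.9 -512.8] [ 61.7 101.7] 19.9 19.5 [ 94. 204. 188.] (np.int32(88), np.int32(188))
[ 779.1 -619.5] [152.5 212.2] 72.8 24.9 [255. 254. 252.] (np.int32(383), np.int32(239))
5 rows [10.5, 0.1, 9.5] [-0.1, -0.23, -0.05]
```

>>> apply_moves(commands=[[-1,10.5,0.1,9.5,0,-0.25,0],[-1,10.5,0.1,9.5,0,-0.25,0],[-1,10.5,0.1,9.5,0,-0.25,0],[-1,9,0,8,0,-0.25,0],[-1,6,0,5,0,-0.2,0],[-1,2,0,2,0,0,0],[-1,0,0,0,0,0,0]])

```text
clock: 30.05
position: [548.4, -218.8, 133.4]
ee_rot: [0.525, 0.717, -0.267, 0.373]
wrist_force: [0.8, 0.5, -0.2]
opening: 85.5
```

```bash
python3 - <<'E'
from h import *
st(); P,Tb=pick((595.4,-363),108.6); goT(P,n=4)
E
```

```text
30.05 [ 548.4 -218.8  133.4] [ 0.04  0.82  0.13  2.02  1.78  0.76 -1.24] 85.5 [ 0.8  0.5 -0.2] [ 0.8   0.28 -0.05] yaw 107.1 grip [ 587.8 -338.8   43.6] z [ 0.254 -0.774 -0.58 ]
4 rows [4.0, -0.4, 4.9] [-0.09, -0.11, -0.22]
```

>>> apply_moves(commands=[[-1,4,-0.4,4.9,-0.1,-0.1,-0.25],[-1,4,-0.4,4.9,-0.1,-0.1,-0.25],[-1,4,-0.4,4.5,-0.1,-0.1,-0.25],[-1,2,-0.2,2.5,0,0,-0.2],[-1,0,0,0,0,0,0]])

```text
clock: 30.55
position: [549.5, -225.0, 112.0]
ee_rot: [0.518, 0.721, -0.269, 0.375]
wrist_force: [-0.2, -0.9, 1.2]
opening: 85.7
```

```bash
python3 - <<'E'
from h import *
st(); P,Tb=pick((595.4,-363),108.6); goT(P,n=1)
E
```

```text
30.55 [ 549.5 -225.   112. ] [ 0.05  0.86  0.14  2.01  1.83  0.77 -1.28] 85.7 [-0.2 -0.9  1.2] [0.83 0.26 0.02] yaw 108.6 grip [ 590.  -345.3   23. ] z [ 0.262 -0.776 -0.574]
1 rows [2.1, -0.5, 2.1] [0.03, -0.05, -0.0]
```

>>> apply_moves(commands=[[-1,2,-0.4,2,0,0,0],[1,0,0,0,0,0,0],[1,0,0,0,0,0,0],[1,0,0,0,0,0,0],[1,0,0,0,0,0,0],[1,0,0,0,0,0,0],[1,0,0,0,0,0,0]])

```text
clock: 31.25
position: [549.4, -225.7, 109.3]
ee_rot: [0.518, 0.72, -0.269, 0.375]
wrist_force: [0.4, 0.1, 0.2]
opening: 58.2
```

```bash
python3 - <<'E'
from h import *
st(); P,Tb=pick((595.4,-363),108.6); X=np.linalg.inv(Tb)@cur(); np.save('X.npy',X); print(X.round(2)[:3,3], (np.linalg.inv(Tb)@P).round(2)[:3,3])
goT(lift(cur(),200),n=8); path(bplace(1,lift=95)@X,T0=lift(cur(),200),blk=X)
E
```

```text
31.25 [ 549.4 -225.7  109.3] [ 0.05  0.87  0.14  2.01  1.84  0.77 -1.29] 58.2 [0.4 0.1 0.2] [0.87 0.31 0.01] yaw 108.6 grip [ 589.9 -346.    20.3] z [ 0.262 -0.776 -0.574]
[144.8   -0.15  99.33] [144.87   0.    99.04]
8 rows [-20.5, 0.0, -14.4] [0.0, 0.0, -0.0]
15 rows [15.3, -9.1, -9.7] [2.76, 3.01, 6.85]
   tip [ 595. -360.  210.] foot [ 611. -410.  210.]
   tip [ 533. -302.  167.] foot [ 534. -354.  157.]
   tip [ 501. -220.  133.] foot [ 488. -267.  111.]
   tip [ 501. -128.  116.] foot [ 479. -162.   82.]
   tip [532. -39. 120.] foot [507. -57.  78.]
   tip [587.  33. 149.] foot [566.  32. 101.]
```

>>> apply_moves(commands=[[1,-12,0,-8,0,0,0],[1,-20,0,-14,0,0,0],[1,-25,0,-17,0,0,0],[1,-25,0,-17,0,0,0],[1,-25,0,-17,0,0,0],[1,-25,0,-17,0,0,0],[1,-22,0,-16,0,0,0],[1,-12,0,-9,0,0,0],[1,0,0,0,0,0,0]])

```text
clock: 32.15
position: [548.4, -226.3, 315.8]
ee_rot: [0.518, 0.723, -0.268, 0.371]
wrist_force: [0.9, -0.9, -1.9]
opening: 58.1
```

```bash
python3 - <<'E'
from h import *
X=np.load('X.npy'); st(); path(bplace(1,lift=95)@X,blk=X)
E
```

```text
32.15 [ 548.4 -226.3  315.8] [ 0.04  0.47  0.16  2.02  1.46  0.74 -0.72] 58.1 [ 0.9 -0.9 -1.9] [ 1.07  0.35 -0.05] yaw 108.9 grip [ 588.5 -345.8  225.6] z [ 0.259 -0.771 -0.582]
15 rows [15.6, -9.2, -9.2] [2.72, 2.99, 6.87]
   tip [ 593. -360.  215.] foot [ 610. -410.  215.]
   tip [ 532. -302.  172.] foot [ 532. -354.  162.]
   tip [ 499. -221.  137.] foot [ 486. -267.  115.]
   tip [ 500. -128.  118.] foot [ 477. -162.   85.]
   tip [532. -39. 122.] foot [506. -57.  79.]
   tip [587.  33. 149.] foot [566.  32. 101.]
```

>>> apply_moves(commands=[[1,15.6,-9.2,-9.2,2.72,2.99,6.87],[1,15.6,-9.2,-9.2,2.72,2.99,6.87],[1,15.6,-9.2,-9.2,2.72,2.99,6.87],[1,15.6,-9.2,-9.2,2.72,2.99,6.87],[1,15.6,-9.2,-9.2,2.72,2.99,6.87],[1,15.6,-9.2,-9.2,2.72,2.99,6.87],[1,15.6,-9.2,-9.2,2.72,2.99,6.87],[1,15.6,-9.2,-9.2,2.72,2.99,6.87],[1,15.6,-9.2,-9.2,2.72,2.99,6.87],[1,0,0,0,0,0,0]])

```text
clock: 33.15
position: [494.0, -59.2, 268.5]
ee_rot: [0.928, 0.33, -0.061, 0.16]
wrist_force: [0.6, -0.8, -1.0]
opening: 58.6
```

```bash
python3 - <<'E'
from h import *
X=np.load('X.npy'); st(); path(bplace(1,lift=95)@X,blk=X)
E
```

```text
33.15 [494.  -59.2 268.5] [-0.01  0.42 -0.04  2.08  0.55  0.74 -1.37] 58.6 [ 0.6 -0.8 -1. ] [ 0.42 -0.03  0.01] yaw 37.5 grip [ 492.9 -111.5  122.6] z [-0.007 -0.337 -0.941]
6 rows [15.4, -8.1, -10.7] [2.51, 3.01, 6.38]
   tip [ 493. -118.  106.] foot [ 469. -150.   71.]
   tip [505. -82. 107.] foot [ 479. -109.   69.]
   tip [521. -49. 112.] foot [495. -69.  71.]
   tip [540. -18. 121.] foot [515. -32.  77.]
   tip [563.   9. 134.] foot [539.   2.  87.]
   tip [587.  33. 149.] foot [566.  32. 101.]
```

>>> apply_moves(commands=[[1,15.4,-8.1,-17,2.51,3.01,6.38],[1,15.4,-8.1,-16,2.51,3.01,6.38],[1,15.4,-8.1,-12,2.51,3.01,6.38],[1,15.4,-8.1,-10.7,2.51,3.01,6.38],[1,15.4,-8.1,-8,2.51,3.01,6.38],[1,12,-6.5,-6,2,2.4,5],[1,0,0,0,0,0,0],[1,0,0,0,0,0,0]])

```text
clock: 33.95
position: [549.8, 29.9, 315.3]
ee_rot: [0.996, 0.021, 0.083, 0.004]
wrist_force: [-0.1, -0.5, -0.8]
opening: 58.5
```

```bash
python3 - <<'E'
from h import *
X=np.load('X.npy'); st(); shot('side','s6'); heldfit('s6',X); holding('',X); goT(bplace(1,lift=80)@X,n=3)
E
```

```text
33.95 [549.8  29.9 315.3] [-0.03  0.39 -0.12  1.97  0.12  0.62 -1.75] 58.5 [-0.1 -0.5 -0.8] [0.03 0.2  0.06] yaw 2.5 grip [575.3  29.1 162.4] z [ 0.165 -0.005 -0.986]
n 276 216 face plane z=a x+b y+c (exp 0,0,10): [ 0.012 -0.037 11.901] foot x [-52.9 -48.9] y [-27.8  31.9]
expect block centre [577.   29.2 141.8] axis lean 25.5 yb [-0.041  0.999 -0.011]
3 rows [-1.1, -0.4, 3.1] [0.21, 0.52, 0.06]
```

>>> apply_moves(commands=[[1,-1.1,-0.4,3.1,0.2,0.55,0.1],[1,-1.1,-0.4,3.1,0.2,0.55,0.1],[1,-1.1,-0.4,3.1,0.2,0.55,0.1],[1,0,0,0,0,0,0],[1,0,0,0,0,0,0]])

```text
clock: 34.5
position: [545.9, 29.2, 302.1]
ee_rot: [0.995, 0.02, 0.095, -0.0]
wrist_force: [0.4, -0.4, -0.2]
opening: 58.3
```

```bash
python3 - <<'E'
from h import *
X=np.load('X.npy'); st(); holding('',X); T=goT(bplace(1,lift=70)@X,n=2); goT(bplace(1,lift=5)@X,T0=T,n=6)
E
```

```text
34.5 [545.9  29.2 302.1] [-0.02  0.4  -0.12  2.    0.12  0.56 -1.75] 58.3 [ 0.4 -0.4 -0.2] [0.01 0.24 0.01] yaw 2.3 grip [575.1  29.8 149.9] z [ 0.188  0.004 -0.982]
expect block centre [577.2  30.1 129.4] axis lean 24.2 yb [-0.039  0.999 -0.003]
2 rows [-1.5, -0.9, 2.6] [0.08, 0.09, -0.0]
6 rows [-6.2, -0.0, 8.9] [0.0, -0.0, -0.0]
```

>>> apply_moves(commands=[[1,-1.5,-0.9,2.6,0,0.1,0],[1,-3,-0.8,5,0,0.1,0],[1,-5.5,0,8,0,0,0],[1,-6.2,0,8.9,0,0,0],[1,-6.2,0,8.9,0,0,0],[1,-6.2,0,8.9,0,0,0],[1,-5.5,0,8,0,0,0],[1,-2,0,3,0,0,0],[1,0,0,0,0,0,0]])

```text
clock: 35.4
position: [517.6, 29.8, 236.7]
ee_rot: [0.995, 0.02, 0.095, -0.0]
wrist_force: [0.4, -1.1, -1.0]
opening: 58.3
```

```bash
python3 - <<'E'
from h import *
X=np.load('X.npy'); st(); holding('',X); print(bplace(1)[:3,3]); T=goT(bplace(1,up=1)@X,n=3)
E
```

```text
35.4 [517.6  29.8 236.7] [-0.06  0.47 -0.09  2.1   0.16  0.39 -1.8 ] 58.3 [ 0.4 -1.1 -1. ] [-0.05  0.27  0.06] yaw 2.3 grip [547.   30.4  84.5] z [ 0.19   0.004 -0.982]
expect block centre [549.1  30.7  64. ] axis lean 24.1 yb [-0.04   0.999 -0.003]
[547.32548849  31.18047014  59.74463931]
3 rows [-1.0, -0.0, 1.6] [0.06, 0.04, 0.01]
```

>>> apply_moves(commands=[[1,-1.2,0,1.9,0,0,0],[1,-1.2,0,1.9,0,0,0],[1,-1.2,0,1.8,0,0,0],[1,0,0,0,0,0,0]])

```text
clock: 35.8
position: [516.9, 29.8, 232.1]
ee_rot: [0.995, 0.02, 0.098, -0.0]
wrist_force: [0.1, -0.4, -1.2]
opening: 58.5
```

```bash
python3 - <<'E'
from h import *
X=np.load('X.npy'); st(); holding('',X); T=goT(bplace(1,up=0)@X,n=1)
E
```

```text
35.8 [516.9  29.8 232.1] [-0.06  0.48 -0.08  2.1   0.16  0.37 -1.8 ] 58.5 [ 0.1 -0.4 -1.2] [-0.01  0.42 -0.01] yaw 2.3 grip [547.2  30.5  80.1] z [ 0.195  0.004 -0.981]
expect block centre [549.4  30.8  59.6] axis lean 23.7 yb [-0.04   0.999 -0.003]
1 rows [-1.7, -0.0, 1.4] [0.16, -0.23, 0.02]
```

>>> apply_moves(commands=[[1,-1,0,0.8,0,0,0],[-0.3,0,0,0,0,0,0],[-0.6,0,0,0,0,0,0],[-1,0,0,0,0,0,0],[-1,0,0,-15,0,0,0],[-1,0,0,-35,0,0,0],[-1,0,0,-45,0,0,0],[-1,0,0,-30,0,0,0],[-1,0,0,0,0,0,0]])

```text
clock: 36.7
position: [490.8, 29.4, 356.8]
ee_rot: [0.995, 0.02, 0.097, -0.0]
wrist_force: [0.0, -0.3, -0.2]
opening: 85.7
```

```bash
python3 - <<'E'
from h import *
st(); shot('side','s7'); slots('s7'); shot('wrist','w10'); slots('w10')
shot('scene','c7')
for b in blocks('s7')+blocks('c7'):
    if b[1][1]<115 and b[0][1]<-100 and b[1][0]>40: print(*b)
P,Tb=pick((442,-352.5),87.2); path(lift(P,120))
E
```

```text
36.7 [490.8  29.4 356.8] [-0.01  0.23 -0.14  2.08  0.09  0.64 -1.74] 85.7 [ 0.  -0.3 -0.2] [-0.02  0.23  0.  ] yaw 2.3 grip [520.8  30.1 204.7] z [ 0.193  0.004 -0.981]
s7 slot 1 n 298 top [52.2 -1.7 97.1] zmax 103.1 y [-28.7  29.5]
s7 slot 2 n 303 top [52.6  1.4 96.5] zmax 99.0 y [-27.   31.6]
s7 slot 3 n 309 top [53.3  0.4 94.6] zmax 98.8 y [-28.3  30.6]
w10 slot 1 n 2875 top [53.4  0.4 96.1] zmax 97.7 y [-28.4  28. ]
w10 slot 2 n 3497 top [53.5  0.2 95.6] zmax 97.9 y [-27.8  28.8]
w10 slot 3 n 4189 top [54.  -1.  94.3] zmax 96.7 y [-28.9  27.8]
[ 413.4 -512. ] [67.3 99.9] 18.2 19.0 [ 45. 204. 191.] (np.int32(381), np.int32(138))
[ 439.4 -352.4] [ 60.6 106.9] 88.0 19.2 [230. 142.  96.] (np.int32(367), np.int32(167))
[ 318.1 -219.2] [ 60.1 106.6] 79.2 19.3 [253. 245.   0.] (np.int32(400), np.int32(199))
[ 421.  -511.5] [ 70.7 109.7] 22.2 19.7 [ 57. 196. 182.] (np.int32(294), np.int32(148))
[ 442.3 -353.2] [ 62.6 110.4] 87.1 20.1 [222. 140.  94.] (np.int32(310), np.int32(168))
[ 325.7 -222.2] [ 55.2 104.9] 78.5 20.0 [246. 234.  10.] (np.int32(354), np.int32(176))
13 rows [-11.7, 9.5, 16.7] [-2.57, -4.04, -6.34]
   tip [522.  30. 182.]
   tip [473. -25. 136.]
   tip [435. -98. 109.]
   tip [ 414. -183.  100.]
   tip [ 416. -269.  109.]
   tip [ 442. -349.  130.]
```

>>> apply_moves(commands=[[-1,-11.7,9.5,13,-2.57,-4.04,-6.34],[-1,-11.7,9.5,15,-2.57,-4.04,-6.34],[-1,-11.7,9.5,16.7,-2.57,-4.04,-6.34],[-1,-11.7,9.5,16.7,-2.57,-4.04,-6.34],[-1,-11.7,9.5,16.7,-2.57,-4.04,-6.34],[-1,-11.7,9.5,16.7,-2.57,-4.04,-6.34],[-1,-11.7,9.5,16.7,-2.57,-4.04,-6.34],[-1,-11.7,9.5,16.7,-2.57,-4.04,-6.34],[-1,-11.7,9.5,16.7,-2.57,-4.04,-6.34],[-1,0,0,0,0,0,0]])

```text
clock: 37.85
position: [430.1, -126.5, 227.3]
ee_rot: [0.807, 0.484, -0.24, 0.237]
wrist_force: [-0.6, 0.6, -0.6]
opening: 85.5
```

```bash
python3 - <<'E'
from h import *
st(); P,Tb=pick((442,-352.5),87.2); path(lift(P,90))
E
```

```text
37.85 [ 430.1 -126.5  227.3] [-0.02  0.5   0.04  2.2   0.91  0.87 -1.23] 85.5 [-0.6  0.6 -0.6] [ 0.73 -0.16 -0.02] yaw 58.1 grip [ 405.6 -221.9  107.6] z [-0.158 -0.616 -0.772]
4 rows [-7.2, 9.5, 18.7] [-2.59, -3.61, -5.36]
   tip [ 403. -233.   94.]
   tip [ 407. -257.   93.]
   tip [ 413. -281.   94.]
   tip [ 421. -305.   95.]
   tip [ 431. -328.   97.]
   tip [ 442. -349.  100.]
```

>>> apply_moves(commands=[[-1,-7.2,9.5,18.7,-2.59,-3.61,-5.36],[-1,-7.2,9.5,18.7,-2.59,-3.61,-5.36],[-1,-7.2,9.5,18.7,-2.59,-3.61,-5.36],[-1,-7.2,9.5,18.7,-2.59,-3.61,-5.36],[-1,0,0,0,0,0,0],[-1,0,0,0,0,0,0]])

```text
clock: 38.45
position: [448.4, -206.7, 190.6]
ee_rot: [0.636, 0.618, -0.337, 0.315]
wrist_force: [0.2, 0.5, 0.3]
opening: 85.5
```

```bash
python3 - <<'E'
from h import *
st(); shot('wrist','w11')
for b in blocks('w11')[:5]: print(*b)
P,Tb=pick((442,-352.5),87.2); goT(lift(P,20),n=5)
E
```

```text
38.45 [ 448.4 -206.7  190.6] [-0.02  0.66  0.17  2.19  1.38  0.87 -1.16] 85.5 [0.2 0.5 0.3] [ 0.81 -0.04  0.01] yaw 89.2 grip [ 442.2 -333.4  101.5] z [-0.04  -0.818 -0.575]
[ 332.6 -265.2] [15.3 21.2] -10.9 19.0 [253. 246. 116.] (np.int32(32), np.int32(17))
[ 441.5 -351.9] [ 60.  101.3] 87.3 19.5 [238. 165. 128.] (np.int32(322), np.int32(124))
[ 416.1 -512.2] [60.9 99.8] 20.3 19.6 [102. 206. 190.] (np.int32(301), np.int32(213))
[ 778.3 -618.7] [153.1 211.8] 72.8 24.9 [255. 254. 251.] (np.int32(550), np.int32(234))
[ 158.9 -658.1] [  4.2 201.8] -84.3 20.4 [105. 105.  91.] (np.int32(149), np.int32(241))
5 rows [10.0, 0.3, 7.3] [0.0, -0.01, 0.23]
```

>>> apply_moves(commands=[[-1,10,0.3,7.3,0,0,0.25],[-1,10,0.3,7.3,0,0,0.25],[-1,10,0.3,7.3,0,0,0.25],[-1,9,0.2,6.5,0,0,0.25],[-1,6,0,4,0,0,0.2],[-1,2,0,1.5,0,0,0],[-1,0,0,0,0,0,0]])

```text
clock: 39.2
position: [450.0, -201.6, 131.4]
ee_rot: [0.647, 0.611, -0.328, 0.317]
wrist_force: [1.1, 0.3, 0.3]
opening: 85.7
```

```bash
python3 - <<'E'
from h import *
st(); P,Tb=pick((441.8,-352.4),87.2); goT(P,n=4)
E
```

```text
39.2 [ 450.  -201.6  131.4] [-0.02  0.79  0.17  2.17  1.45  0.84 -1.33] 85.7 [1.1 0.3 0.3] [ 0.89 -0.02 -0.1 ] yaw 86.2 grip [ 444.4 -327.3   40.9] z [-0.037 -0.811 -0.584]
4 rows [3.7, -0.2, 4.5] [0.04, -0.18, -0.14]
```

>>> apply_moves(commands=[[-1,3.7,-0.2,4.5,0,-0.2,-0.2],[-1,3.7,-0.2,4.5,0,-0.2,-0.2],[-1,3.5,-0.2,4.3,0,-0.2,-0.1],[-1,2,-0.2,2.5,0,0,0],[-1,0,0,0,0,0,0]])

```text
clock: 39.7
position: [449.4, -207.4, 111.2]
ee_rot: [0.643, 0.612, -0.332, 0.32]
wrist_force: [-0.0, 0.3, -1.0]
opening: 85.3
```

```bash
python3 - <<'E'
from h import *
st(); P,Tb=pick((441.8,-352.4),87.2); goT(P,n=1)
E
```

```text
39.7 [ 449.4 -207.4  111.2] [-0.02  0.84  0.18  2.15  1.49  0.83 -1.38] 85.3 [-0.   0.3 -1. ] [ 0.87 -0.01  0.01] yaw 86.9 grip [ 443.8 -334.1   22.1] z [-0.036 -0.818 -0.575]
1 rows [1.6, -0.5, 1.5] [0.21, -0.09, -0.16]
```

>>> apply_moves(commands=[[-1,1.5,-0.4,1.4,0.1,0,-0.1],[1,0,0,0,0,0,0],[1,0,0,0,0,0,0],[1,0,0,0,0,0,0],[1,0,0,0,0,0,0],[1,0,0,0,0,0,0],[1,0,0,0,0,0,0]])

```text
clock: 40.4
position: [449.0, -207.8, 109.3]
ee_rot: [0.643, 0.612, -0.333, 0.319]
wrist_force: [0.2, 0.2, -1.0]
opening: 58.5
```

```bash
python3 - <<'E'
from h import *
st(); P,Tb=pick((441.8,-352.4),87.2); X=np.linalg.inv(Tb)@cur(); np.save('X.npy',X); print(X.round(2)[:3,3], (np.linalg.inv(Tb)@P).round(2)[:3,3])
path(bplace(0,lift=95)@X,T0=lift(cur(),200),blk=X)
E
```

```text
40.4 [ 449.  -207.8  109.3] [-0.02  0.84  0.18  2.15  1.49  0.83 -1.38] 58.5 [ 0.2  0.2 -1. ] [0.88 0.02 0.05] yaw 87.1 grip [ 443.  -334.5   20.2] z [-0.038 -0.817 -0.575]
[ 1.4478e+02 -8.0000e-02  9.9270e+01] [144.87   0.    99.04]
13 rows [15.6, -9.9, -9.8] [2.56, 4.06, 6.36]
   tip [ 442. -349.  210.] foot [ 439. -402.  210.]
   tip [ 410. -278.  167.] foot [ 394. -328.  157.]
   tip [ 404. -195.  135.] foot [ 379. -236.  112.]
   tip [ 425. -110.  119.] foot [ 396. -139.   85.]
   tip [468. -32. 123.] foot [440. -47.  81.]
   tip [527.  30. 149.] foot [506.  30. 101.]
```

>>> apply_moves(commands=[[1,-12,0,-8,0,0,0],[1,-20,0,-14,0,0,0],[1,-25,0,-17,0,0,0],[1,-25,0,-17,0,0,0],[1,-25,0,-17,0,0,0],[1,-25,0,-17,0,0,0],[1,-22,0,-16,0,0,0],[1,-12,0,-9,0,0,0],[1,0,0,0,0,0,0]])

```text
clock: 41.3
position: [447.7, -208.7, 316.9]
ee_rot: [0.643, 0.614, -0.332, 0.316]
wrist_force: [-0.0, 0.5, -1.4]
opening: 58.2
```

```bash
python3 - <<'E'
from h import *
X=np.load('X.npy'); st(); path(bplace(0,lift=100)@X,blk=X)
E
```

```text
41.3 [ 447.7 -208.7  316.9] [-0.01  0.39  0.17  2.17  1.22  0.97 -0.84] 58.2 [-0.   0.5 -1.4] [ 1.06 -0.09  0.02] yaw 87.4 grip [ 441.6 -334.9  227. ] z [-0.039 -0.814 -0.58 ]
13 rows [16.0, -9.8, -9.6] [2.53, 4.05, 6.37]
   tip [ 441. -350.  217.] foot [ 438. -403.  216.]
   tip [ 409. -278.  173.] foot [ 393. -328.  162.]
   tip [ 403. -195.  141.] foot [ 379. -236.  118.]
   tip [ 425. -109.  124.] foot [ 396. -139.   91.]
   tip [469. -31. 128.] foot [442. -46.  86.]
   tip [529.  30. 154.] foot [508.  30. 105.]
```

>>> apply_moves(commands=[[1,16,-9.8,-9.6,2.53,4.05,6.37],[1,16,-9.8,-9.6,2.53,4.05,6.37],[1,16,-9.8,-9.6,2.53,4.05,6.37],[1,16,-9.8,-9.6,2.53,4.05,6.37],[1,16,-9.8,-9.6,2.53,4.05,6.37],[1,16,-9.8,-9.6,2.53,4.05,6.37],[1,16,-9.8,-9.6,2.53,4.05,6.37],[1,16,-9.8,-9.6,2.53,4.05,6.37],[1,0,0,0,0,0,0]])

```text
clock: 42.2
position: [438.7, -44.3, 280.1]
ee_rot: [0.955, 0.26, -0.076, 0.125]
wrist_force: [0.1, -0.6, -1.1]
opening: 58.4
```

```bash
python3 - <<'E'
from h import *
X=np.load('X.npy'); st(); path(bplace(0,lift=100)@X,blk=X)
E
```

```text
42.2 [438.7 -44.3 280.1] [-0.06  0.34 -0.    2.18  0.41  0.77 -1.42] 58.4 [ 0.1 -0.6 -1.1] [ 0.25 -0.12  0.02] yaw 29.2 grip [426.4 -87.4 131.7] z [-0.08  -0.278 -0.957]
5 rows [15.6, -8.8, -10.8] [2.31, 3.97, 5.88]
   tip [425. -92. 114.] foot [ 395. -119.   79.]
   tip [442. -63. 116.] foot [412. -85.  78.]
   tip [461. -36. 121.] foot [433. -52.  80.]
   tip [483. -11. 129.] foot [456. -22.  85.]
   tip [505.  11. 140.] foot [481.   5.  93.]
   tip [529.  30. 154.] foot [508.  30. 105.]
```

>>> apply_moves(commands=[[1,15.6,-8.8,-14,2.31,3.97,5.88],[1,15.6,-8.8,-13,2.31,3.97,5.88],[1,15.6,-8.8,-10.8,2.31,3.97,5.88],[1,15.6,-8.8,-9,2.31,3.97,5.88],[1,12,-7,-7,1.8,3.1,4.6],[1,0,0,0,0,0,0],[1,0,0,0,0,0,0]])

```text
clock: 42.9
position: [491.3, 26.3, 315.4]
ee_rot: [0.996, 0.022, 0.082, 0.005]
wrist_force: [-0.6, -0.0, -0.8]
opening: 58.0
```

```bash
python3 - <<'E'
from h import *
X=np.load('X.npy'); st(); shot('side','s8'); heldfit('s8',X); holding('',X); goT(bplace(0,lift=80)@X,n=3)
E
```

```text
42.9 [491.3  26.3 315.4] [-0.08  0.3  -0.05  2.11  0.08  0.57 -1.72] 58.0 [-0.6 -0.  -0.8] [0.02 0.23 0.02] yaw 2.6 grip [516.6  25.4 162.5] z [ 0.163 -0.006 -0.987]
n 246 182 face plane z=a x+b y+c (exp 0,0,10): [ 0.019 -0.04  12.025] foot x [-52.5 -49.3] y [-26.3  31.9]
expect block centre [518.   25.6 141.9] axis lean 25.6 yb [-0.045  0.999 -0.012]
3 rows [-1.6, -0.9, 3.1] [0.2, 0.56, 0.13]
```

>>> apply_moves(commands=[[1,-1.6,-0.9,3.1,0.2,0.6,0.15],[1,-1.6,-0.9,3.1,0.2,0.6,0.15],[1,-1.6,-0.9,3.1,0.2,0.6,0.15],[1,0,0,0,0,0,0],[1,0,0,0,0,0,0]])

```text
clock: 43.45
position: [485.7, 27.3, 302.0]
ee_rot: [0.995, 0.019, 0.095, 0.0]
wrist_force: [-0.5, 0.9, -1.1]
opening: 58.2
```

```bash
python3 - <<'E'
from h import *
X=np.load('X.npy'); st(); holding('',X); T=goT(bplace(0,lift=70)@X,n=2); goT(bplace(0,lift=5)@X,T0=T,n=6)
E
```

```text
43.45 [485.7  27.3 302. ] [-0.08  0.31 -0.05  2.14  0.08  0.51 -1.73] 58.2 [-0.5  0.9 -1.1] [-0.01  0.24 -0.03] yaw 2.2 grip [515.   27.9 149.7] z [ 0.189  0.004 -0.982]
expect block centre [516.9  28.3 129.2] axis lean 24.2 yb [-0.04   0.999 -0.002]
2 rows [-1.3, -0.7, 2.6] [0.06, 0.1, 0.01]
6 rows [-6.2, -0.0, 8.9] [0.0, 0.0, 0.0]
```

>>> apply_moves(commands=[[1,-1.4,-0.7,2.6,0,0.1,0],[1,-3.3,-0.6,5,0,0.1,0],[1,-5.6,0,8,0,0,0],[1,-6.3,0,8.9,0,0,0],[1,-6.3,0,8.9,0,0,0],[1,-6.3,0,8.9,0,0,0],[1,-5.6,0,8,0,0,0],[1,-2,0,3,0,0,0],[1,0,0,0,0,0,0]])

```text
clock: 44.35
position: [456.5, 27.4, 236.5]
ee_rot: [0.995, 0.02, 0.095, 0.0]
wrist_force: [-0.6, 0.1, -1.1]
opening: 58.3
```

```bash
python3 - <<'E'
from h import *
X=np.load('X.npy'); st(); holding('',X); print(bplace(0)[:3,3]); T=goT(bplace(0,up=1)@X,n=3)
E
```

```text
44.35 [456.5  27.4 236.5] [-0.11  0.4  -0.03  2.24  0.11  0.32 -1.77] 58.3 [-0.6  0.1 -1.1] [-0.04  0.23 -0.02] yaw 2.3 grip [485.9  27.9  84.3] z [ 0.19   0.003 -0.982]
expect block centre [487.8  28.3  63.8] axis lean 24.1 yb [-0.041  0.999 -0.003]
[487.37382478  28.77256259  59.74463931]
3 rows [-0.6, -0.0, 1.6] [0.05, 0.05, 0.02]
```

>>> apply_moves(commands=[[1,-0.8,0,1.9,0,0,0],[1,-0.8,0,1.9,0,0,0],[1,-0.8,0,1.8,0,0,0],[1,0,0,0,0,0,0]])

```text
clock: 44.75
position: [456.4, 27.4, 231.3]
ee_rot: [0.995, 0.019, 0.097, 0.0]
wrist_force: [-1.1, 0.3, 0.8]
opening: 58.6
```

```bash
python3 - <<'E'
from h import *
X=np.load('X.npy'); st(); holding('',X); T=goT(bplace(0,up=0)@X,n=1)
E
```

```text
44.75 [456.4  27.4 231.3] [-0.12  0.41 -0.03  2.24  0.11  0.3  -1.78] 58.6 [-1.1  0.3  0.8] [0.04 0.46 0.01] yaw 2.3 grip [486.4  28.   79.2] z [ 0.193  0.004 -0.981]
expect block centre [488.4  28.4  58.7] axis lean 23.9 yb [-0.04   0.999 -0.002]
1 rows [-1.0, -0.1, 0.8] [0.13, -0.07, 0.04]
```

>>> apply_moves(commands=[[1,-0.8,0,0.4,0,0,0],[-0.3,0,0,0,0,0,0],[-0.6,0,0,0,0,0,0],[-1,0,0,0,0,0,0],[-1,0,0,-15,0,0,0],[-1,0,0,-35,0,0,0],[-1,0,0,-45,0,0,0],[-1,0,0,-45,0,0,0],[-1,0,0,0,0,0,0]])

```text
clock: 45.65
position: [428.1, 27.1, 372.2]
ee_rot: [0.995, 0.02, 0.096, 0.0]
wrist_force: [0.8, -0.0, -0.6]
opening: 85.7
```

```bash
python3 - <<'E'
from h import *
st(); shot('side','s9'); slots('s9'); shot('wrist','w12'); slots('w12')
a=cv2.imread('pics/s9.png');b=cv2.imread('pics/w12.png')
cv2.imwrite('pics/v9.png',np.vstack([cv2.resize(b,(480,300)),cv2.resize(a[200:290,220:364],(480,300),interpolation=2)]))
path(Tm([500,180,400],down(92)))
E
```

```text
45.65 [428.1  27.1 372.2] [-0.08  0.1  -0.07  2.2   0.05  0.65 -1.72] 85.7 [ 0.8 -0.  -0.6] [ 0.04  0.13 -0.01] yaw 2.3 grip [457.8  27.7 220.1] z [ 0.191  0.004 -0.981]
s9 slot 0 n 298 top [54.1  2.9 96.1] zmax 99.4 y [-28.9  30.5]
s9 slot 1 n 299 top [52.9 -0.8 97.1] zmax 100.1 y [-29.6  30.9]
s9 slot 2 n 307 top [52.8  2.5 97. ] zmax 98.2 y [-26.9  31.4]
s9 slot 3 n 307 top [52.8 -0.1 95.2] zmax 97.3 y [-29.8  30.4]
w12 slot 0 n 2610 top [53.9 -0.8 95.6] zmax 96.9 y [-28.6  27.9]
w12 slot 1 n 3145 top [53.3 -0.3 96. ] zmax 97.8 y [-28.5  28.2]
w12 slot 2 n 3771 top [53.4  0.2 95.5] zmax 97.5 y [-27.9  28.8]
w12 slot 3 n 35 top [32.7 11.1 63.1] zmax 63.4 y [-27.   27.6]
12 rows [14.8, -5.5, -1.3] [0.71, -0.68, -7.45]
   tip [459.  27. 198.]
   tip [486.  49. 206.]
   tip [505.  78. 213.]
   tip [514. 112. 219.]
   tip [512. 147. 223.]
   tip [500. 180. 227.]
```

View pics/v9.png

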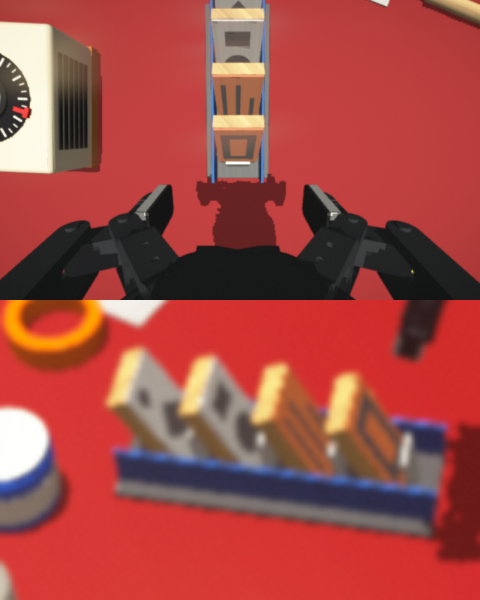

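All four stand in their slots. Now the dial.

>>> apply_moves(commands=[[-1,14.8,-5.5,-1.3,0.7,-0.7,-7.45],[-1,14.8,-5.5,-1.3,0.7,-0.7,-7.45],[-1,14.8,-5.5,-1.3,0.7,-0.7,-7.45],[-1,14.8,-5.5,-1.3,0.7,-0.7,-7.45],[-1,14.8,-5.5,-1.3,0.7,-0.7,-7.45],[-1,14.8,-5.5,-1.3,0.7,-0.7,-7.45],[-1,14.8,-5.5,-1.3,0.7,-0.7,-7.45],[-1,14.8,-5.5,-1.3,0.7,-0.7,-7.45],[-1,14.8,-5.5,-1.3,0.7,-0.7,-7.45],[-1,14.8,-5.5,-1.3,0.7,-0.7,-7.45]])

```text
clock: 46.75
position: [504.0, 150.6, 375.5]
ee_rot: [0.768, 0.641, -0.003, -0.008]
wrist_force: [-0.1, 0.8, 0.4]
opening: 85.2
```

```bash
python3 - <<'E'
from h import *
st(); path(Tm([533,334,350],down(180)))
E
```

```text
46.75 [504.  150.6 375.5] [-0.09  0.32 -0.31  1.91  0.1   0.93 -0.63] 85.2 [-0.1  0.8  0.4] [-0.02 -0.04 -0.01] yaw 79.7 grip [501.8 152.  220.5] z [-0.014  0.009 -1.   ]
13 rows [11.5, 11.5, 1.9] [-0.03, -0.08, -7.72]
   tip [502. 152. 203.]
   tip [534. 179. 197.]
   tip [554. 215. 192.]
   tip [562. 257. 187.]
   tip [554. 298. 182.]
   tip [533. 334. 177.]
```

>>> apply_moves(commands=[[-1,11.5,11.5,1.9,0,0,-7.72],[-1,11.5,11.5,1.9,0,0,-7.72],[-1,11.5,11.5,1.9,0,0,-7.72],[-1,11.5,11.5,1.9,0,0,-7.72],[-1,11.5,11.5,1.9,0,0,-7.72],[-1,11.5,11.5,1.9,0,0,-7.72],[-1,11.5,11.5,1.9,0,0,-7.72],[-1,11.5,11.5,1.9,0,0,-7.72],[-1,11.5,11.5,1.9,0,0,-7.72],[-1,11.5,11.5,1.9,0,0,-7.72]])

```text
clock: 47.75
position: [552.8, 296.2, 329.2]
ee_rot: [0.172, 0.985, -0.003, -0.026]
wrist_force: [-0.2, 0.7, 0.1]
opening: 85.5
```

```bash
python3 - <<'E'
from h import *
st(); path(Tm([532.7,334,330],down(180)),n=4)
E
```

```text
47.75 [552.8 296.2 329.2] [-0.11  0.61 -0.59  1.68  0.35  1.01  0.4 ] 85.5 [-0.2  0.7  0.1] [ 0.03 -0.09 -0.04] yaw 160.1 grip [544.7 296.6 174.5] z [-0.052  0.003 -0.999]
4 rows [7.0, 8.2, -0.0] [-0.09, -0.75, -4.96]
   tip [544. 297. 156.]
   tip [543. 304. 157.]
   tip [541. 312. 157.]
   tip [539. 320. 157.]
   tip [536. 327. 157.]
   tip [533. 334. 157.]
```

>>> apply_moves(commands=[[-0.5,4,4.5,-5,0,-0.8,-4.5],[-0.5,7,8.2,-3,0,-0.8,-5],[-0.5,7,8.2,0,0,-0.8,-5],[-0.5,6,7,0,0,-0.6,-4],[-0.5,0,0,0,0,0,0],[-0.5,0,0,0,0,0,0]], newtons=30)

```text
clock: 48.35
position: [531.9, 330.8, 321.7]
ee_rot: [0.002, 1.0, -0.005, -0.012]
wrist_force: [0.3, -0.0, 0.4]
opening: 64.2
```

```bash
python3 - <<'E'
from h import *
st(); shot('wrist','w13')
im,d,T,k=load('w13');W=cloud(d,T,k)
m=(W[...,2]>118)&(W[...,2]<132)&(np.hypot(W[...,0]-532,W[...,1]-334)<35)
print(cv2.minAreaRect(W[m][:,:2].astype(np.float32)))
Rm=down(180); go(tcp([532.6,334,121],Rm),Rm,n=5)
# red & green positions
hsv=cv2.cvtColor(im,cv2.COLOR_RGB2HSV)
for nm,mk,z in(('red',((hsv[...,0]<8)|(hsv[...,0]>172))&(hsv[...,1]>150)&(hsv[...,2]>120),92),('green',(hsv[...,0]>45)&(hsv[...,0]<90)&(hsv[...,1]>100)&(hsv[...,2]>60),90)):
    v,u=np.nonzero(mk); P=np.array([ray('w13',a,b,z)[:2] for a,b in zip(u,v)])-[532.7,334]; r=np.hypot(*P.T); P=P[(r>38)&(r<60)]
    print(nm,len(P),np.degrees(np.arctan2(*P.mean(0)[::-1])), 'inner', np.degrees(np.arctan2(*P[np.hypot(*P.T)<45].mean(0)[::-1])))
E
```

```text
48.35 [531.9 330.8 321.7] [-0.14  0.63 -0.66  1.69  0.43  1.    0.61] 64.2 [ 0.3 -0.   0.4] [ 0.03  0.02 -0.03] yaw 179.8 grip [528.2 329.2 166.8] z [-0.024 -0.01  -1.   ]
((532.851318359375, 333.8793640136719), (13.935003280639648, 46.42596435546875), 89.68216705322266)
5 rows [-0.3, 0.7, 9.1] [-0.12, -0.28, -0.04]
red 165 -106.58373209481007 inner -106.83000535931924
green 32 -0.5279635153988426 inner -1.0538432651507952
```

>>> apply_moves(commands=[[-0.5,-0.3,0.7,6,-0.1,-0.3,0],[-0.5,-0.3,0.7,9,-0.1,-0.3,0],[-0.5,-0.3,0.7,9,-0.1,-0.3,0],[-0.5,-0.3,0.7,9,-0.1,-0.3,0],[-0.5,-0.3,0.7,7,-0.1,-0.2,0],[-0.5,0,0,0,0,0,0],[-0.5,0,0,0,0,0,0]])

```text
clock: 49.1
position: [533.9, 332.1, 275.8]
ee_rot: [0.005, 1.0, -0.002, -0.0]
wrist_force: [0.4, -0.9, 0.7]
opening: 64.2
```

```bash
python3 - <<'E'
from h import *
st(); Rm=down(179.9); go(tcp([532.7,334,121],Rm),Rm,n=2)
E
```

```text
49.1 [533.9 332.1 275.8] [-0.17  0.68 -0.62  1.72  0.49  0.9   0.57] 64.2 [ 0.4 -0.9  0.7] [-0.08 -0.01 -0.02] yaw 179.5 grip [533.9 331.5 120.8] z [-0.    -0.003 -1.   ]
2 rows [0.6, 1.0, -0.1] [-0.1, -0.0, -0.22]
```

>>> apply_moves(commands=[[-0.5,0.6,1,0,-0.1,0,-0.2],[-0.5,0.6,1,0,-0.1,0,-0.2],[1,0,0,0,0,0,0],[1,0,0,0,0,0,0],[1,0,0,0,0,0,0],[1,0,0,0,0,0,0],[1,0,0,0,0,0,0],[1,0,0,0,0,0,0]])

```text
clock: 49.9
position: [533.0, 333.7, 277.5]
ee_rot: [0.002, 1.0, -0.0, 0.001]
wrist_force: [-0.1, -0.1, -0.5]
opening: 13.2
```

>>> apply_moves(commands=[[1,0,0,0,0,0,5],[1,0,0,0,0,0,8],[1,0,0,0,0,0,8],[1,0,0,0,0,0,8],[1,0,0,0,0,0,8],[1,0,0,0,0,0,8],[1,0,0,0,0,0,0]])

```text
clock: 50.6
position: [533.0, 333.6, 277.5]
ee_rot: [0.397, 0.918, 0.0, 0.001]
wrist_force: [0.9, -0.9, 0.7]
opening: 13.5
```

```bash
python3 - <<'E'
from h import *
st(); Rm=down(73.3); go(tcp([532.7,334,121],Rm),Rm)
E
```

```text
50.6 [533.  333.6 277.5] [-0.3   0.63 -0.43  1.73  0.34  0.86 -0.13] 13.5 [ 0.9 -0.9  0.7] [-0.2  -0.06 -0.09] yaw 133.2 grip [533.3 333.5 122.5] z [ 0.002 -0.001 -1.   ]
8 rows [0.1, -0.0, 0.2] [0.01, 0.01, 7.49]
```

>>> apply_moves(commands=[[1,0,0,0,0,0,7.5],[1,0,0,0,0,0,7.5],[1,0,0,0,0,0,7.5],[1,0,0,0,0,0,7.5],[1,0,0,0,0,0,7.5],[1,0,0,0,0,0,7.5],[1,0,0,0,0,0,7],[1,0,0,0,0,0,3],[1,0,0,0,0,0,0],[1,0,0,0,0,0,0]])

```text
clock: 51.6
position: [532.9, 333.9, 277.5]
ee_rot: [0.775, 0.631, 0.0, 0.002]
wrist_force: [0.2, -0.8, 1.9]
opening: 13.5
```

```bash
python3 - <<'E'
from h import *
st()
E
```

```text
51.6 [532.9 333.9 277.5] [-0.46  0.59 -0.2   1.74  0.16  0.83 -0.95] 13.5 [ 0.2 -0.8  1.9] [-0.26  0.03 -0.  ] yaw 78.3 grip [533.2 333.5 122.5] z [ 0.002 -0.002 -1.   ]
```

>>> apply_moves(commands=[[1,0,0,0,0,0,2.5],[1,0,0,0,0,0,2.5],[1,0,0,0,0,0,0],[1,0,0,0,0,0,0]])

```text
clock: 52.0
position: [533.0, 333.8, 277.5]
ee_rot: [0.8, 0.6, 0.0, 0.001]
wrist_force: [-0.1, -0.8, 0.6]
opening: 13.3
```

```bash
python3 - <<'E'
from h import *
st()
E
```

```text
52.0 [533.  333.8 277.5] [-0.48  0.59 -0.19  1.74  0.14  0.82 -1.01] 13.3 [-0.1 -0.8  0.6] [-0.23  0.02  0.01] yaw 73.8 grip [533.3 333.5 122.5] z [ 0.002 -0.002 -1.   ]
```

Nearly there (0.5° short); nudge, release, rise and look.

>>> apply_moves(commands=[[1,0,0,0,0,0,0.5],[1,0,0,0,0,0,0],[-0.4,0,0,0,0,0,0],[-0.4,0,0,0,0,0,0],[-0.4,0,0,0,0,0,0],[-0.4,0,0,-20,0,0,0],[-1,0,0,-40,0,0,0],[-1,0,0,-40,0,0,0],[-1,0,0,0,0,0,0],[-1,0,0,0,0,0,0]])

```text
clock: 53.0
position: [532.2, 335.1, 379.1]
ee_rot: [0.801, 0.599, -0.001, 0.0]
wrist_force: [-0.2, -0.6, -1.0]
opening: 85.1
```

```bash
python3 - <<'E'
from h import *
st(); shot('wrist','w14')
im,d,T,k=load('w14');W=cloud(d,T,k)
m=(W[...,2]>118)&(W[...,2]<132)&(np.hypot(W[...,0]-532,W[...,1]-334)<35)
r=cv2.minAreaRect(W[m][:,:2].astype(np.float32)); print(r); c=np.array(r[0])
hsv=cv2.cvtColor(im,cv2.COLOR_RGB2HSV)
for nm,mk,z in(('red',((hsv[...,0]<8)|(hsv[...,0]>172))&(hsv[...,1]>150)&(hsv[...,2]>120),92),('green',(hsv[...,0]>45)&(hsv[...,0]<90)&(hsv[...,1]>100)&(hsv[...,2]>60),90)):
    v,u=np.nonzero(mk); P=np.array([ray('w14',a,b,z)[:2] for a,b in zip(u,v)])-c; rr=np.hypot(*P.T); P=P[(rr>38)&(rr<60)]
    print(nm,len(P),np.degrees(np.arctan2(*P.mean(0)[::-1])))
u,v=map(int,proj('w14',[532.7,334,100])); cv2.imwrite('pics/w14c.png',cv2.resize(im[v-60:v+75,u-70:u+70,::-1],(600,580),interpolation=cv2.INTER_CUBIC))
shot('side','s10'); slots('s10')
E
```

```text
53.0 [532.2 335.1 379.1] [-0.46  0.47 -0.2   1.67  0.11  1.01 -0.99] 85.1 [-0.2 -0.6 -1. ] [-0.06  0.03  0.03] yaw 73.6 grip [532.  334.9 224.1] z [-0.001 -0.001 -1.   ]
((532.6885986328125, 333.9877624511719), (46.05913162231445, 13.89678955078125), 73.34454345703125)
red 112 -106.87568264344219Traceback (most recent call last):
  File "<stdin>", line 8, in <module>
ValueError: operands could not be broadcast together with shapes (0,) (2,)
```

```bash
python3 - <<'E'
from h import *
im=load('w14')[0]
u,v=map(int,proj('w14',[532.7,334,100])); cv2.imwrite('pics/w14c.png',cv2.resize(im[v-65:v+75,u-70:u+70,::-1],(580,580),interpolation=cv2.INTER_CUBIC))
shot('side','s10'); slots('s10')
E
```

```text
s10 slot 0 n 297 top [52.6  1.7 96.3] zmax 99.4 y [-28.2  30.7]
s10 slot 1 n 283 top [53.1  3.5 97.1] zmax 99.1 y [-28.2  30.9]
```

View pics/w14c.png

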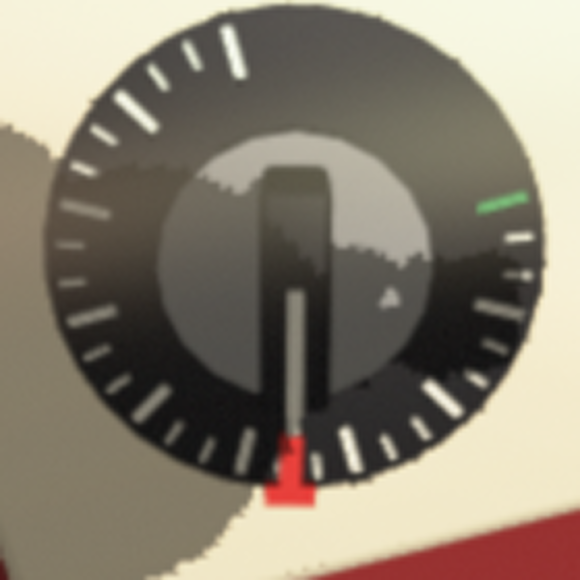

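The pointer stands on the red flag. The side view shows only slots 0 and 1, probably because the arm hides the others, so I'll check with the scene camera.

```bash
python3 - <<'E'
from h import *
im,_,_=shot('scene','c10'); slots('c10')
s=load('s10')[0]
cv2.imwrite('pics/v10.png',np.vstack([cv2.resize(im[190:270,270:400,::-1],(600,290)),cv2.resize(s[200:290,220:364,::-1],(600,290))]))
E
```

```text
c10 slot 0 n 197 top [57.4  0.2 97.6] zmax 100.2 y [-29.1  31. ]
c10 slot 1 n 203 top [55.8  2.8 97.3] zmax 99.0 y [-28.4  31.1]
c10 slot 2 n 197 top [56.4  2.1 96.8] zmax 98.6 y [-27.9  32.3]
c10 slot 3 n 197 top [57.7  2.  96.2] zmax 98.0 y [-29.4  30.4]
```

View pics/v10.png

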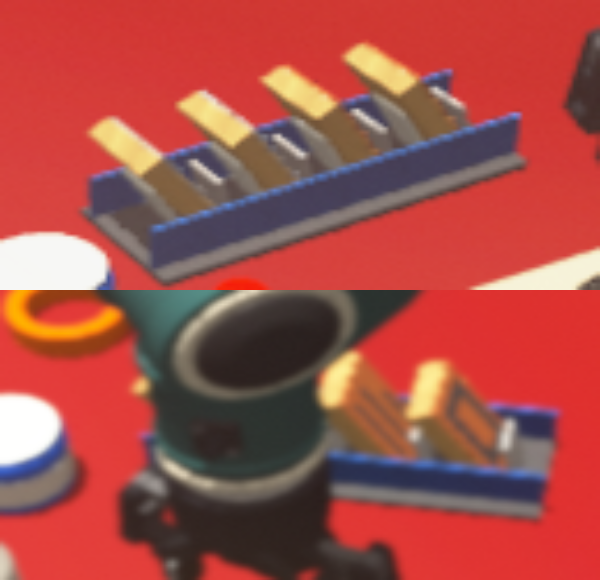

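All four blocks stand in their slots, the arm was only hiding two of them, and the gripper is clear.

```bash
python3 -c "
from rig import hand_in
print(hand_in())"
```

```text
the job is handed in; nothing more can be done
None
```

The job is done and handed in at about 53 s of the 208 s allowed.

- **Order:** I turned the dial back until it met its stop at the green off tick. Then I stood the four blocks (two steel, two copper) in the rack from the rear slot forward, and turned the dial to the red flag last.
- **Last checks:** the scene camera shows all four blocks standing in their slots, centred to about 2 mm. The dial's bar reads -106.7° and the red flag -106.9° in world angles, and the close-up shows the pointer on the flag. The gripper was open and well clear.
- **Checks that disagreed:** the last side view found only slots 0 and 1, because the arm hid the other two. The scene camera confirmed those. A second look for the green tick at the end found no pixels in my colour test, though the tick is visible in the close-up.
- **Left alone:** I never touched the tin, bottle, tape, knife or the two look-alikes, but I did not re-measure the tin, bottle and tape at the end. I saw no block knocked aside during the run.

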